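Plug a module into the rack's free slot and set the trimmer

TASK

Take the circuit module with the orange tab out of its black stand and push it fully home, upright, in the rack's free slot (the one with the green keys), letting go only once it is down. Then take the red tuning tool and with its blade turn the rack's white trimmer until the screw slot lines up with the two white marks, and stand the tool back in its wooden stand. Leave the two blue-tabbed modules and the other things on the bench as they are, and do not touch the trimmer with the fingers.

Things in the scene. Friction and masses are not known exactly. Their poses are not given: they have to be found in the camera images.
- module: Loose module to fit: grey upright slab 70 (x) x 10 (y) x 60 mm (z), with an orange pull tab 32 x 10 mm centred on top, from z = 60 to 88 mm; 0.06 to 0.13 kg. Origin: centre of its underside. Its lowest 4 mm are narrowed to 66 x 6 mm as a lead-in. Same either way round. Starts upright in its stand, underside 6 mm above the bench.
- module_stand: Fixed black stand of the new module, 92 (x) x 34 (y) x 32 mm high, an open-topped trough 76 x 15 mm inside with its floor 6 mm above the bench; origin at the centre of its underside. Position and yaw vary; it and the tool stand may trade places.
- rack: Fixed aluminium rack, base 94 mm (x), from y = -65 to +105 mm; origin on the bench under its middle slot. Three slots open at the top, at y = -42, 0, +42 mm, run along x, 74 mm long, 12 mm wide, floor 8 mm up. Black guides at the slot ends are straight to 44 mm up, flared to 50 mm (3 to 4 mm wider each side). Grey block at y = +85 mm (40 x 36 mm, 44 mm high) carries the trimmer.
- slot_key: Green keys that mark the free slot: green strip on its floor, green tabs at both ends. Origin: centre of the free slot's floor, 8 mm above the bench; x along the slot, y across it. A fully seated module has its origin here and its tab top 96 mm above the bench. Which slot is free varies.
- neighbour_a: Loose module in another slot, same size and shape as the new one but with a blue tab; origin at the centre of its underside. Leave it alone: fingers that are wide open reach it, so open only about 20 to 30 mm in the free slot.
- neighbour_b: The second blue-tabbed loose module, the same.
- trimmer (a joint): Angle of the trimmer about the upright axis, rad, positive anticlockwise seen from above. At 0 its slot lies along rack x and points at the two white marks. Starts between -1.3 and -0.6; stops at -1.6 and +0.6. Friction about 0.03 N m; it stays where it is left.
- trimmer_slot (a point): Centre of the floor of the trimmer's slot, 48 mm above the bench and at y = +85 mm in the rack's frame; its x runs along the slot and turns with the trimmer. White round trimmer, 27 mm across, top 58 mm above the bench. Slot 17 mm long, 4.5 mm wide, 6 mm deep, with flared sides above, about 4 mm high.
- tuning_tool: Loose upright plastic tool, 88 mm, 0.03 kg. Origin: tip of its flat blade; z up the tool, x along the blade's width. Blade 12 (x) x 2.5 mm to z = 15, last 3 mm 8 x 1.5; shaft 8 mm thick; flange 30 mm across at z = 42 to 46; square red handle 14 x 14 mm, z = 46 to 88, sides along x and y; white line on its top along the blade. Flange rests on the stand, tip 4 mm above bench.
- tool_stand: Fixed wooden block 46 x 46 x 46 mm with an 18 mm square hole, 44 mm deep, in the middle of its top (3 mm chamfer); origin at the centre of its underside. The tool stands in the hole with any yaw. Not listed but solid: a drawer unit and a clamp behind the stands, a vice behind the rack, a machine housing 0.21 m high right of it.
- vial_b: Bystander: clear vial with a red cap, 22 mm across, 45 mm high, behind the work; origin at the centre of its underside.
- vial_c: Bystander: clear vial with a white cap, 25 mm across, 50 mm high, near the front edge; origin at the centre of its underside.
- brass_coupling: Bystander: brass coupling, 22 mm across, 25 mm high, behind the rack; origin at the centre of its underside.
- fixture_block: Bystander: metal fixture block, 25 x 40 x 21 mm, near the front edge; origin at the centre of its underside.

How it is judged:
On the way, in this order (a step that is already met when the one before it is completed fails the run):
1. the module stands fully down in the free slot while it is still held (x of module in the frame of slot_key between -0.004 and 0.004 m and y of module in the frame of slot_key between -0.003 and 0.003 m and angle between the x axis of module and the x axis of slot_key, either way round below 0.06 rad and angle between module's own z axis and vertical below 0.06 rad and z of module in the frame of slot_key below 0.004 m and contact force between the fingers and module above 0.5 N), for 0.1 s.
2. the module, released, is home in the free slot (x of module in the frame of slot_key between -0.004 and 0.004 m and y of module in the frame of slot_key between -0.003 and 0.003 m and angle between the x axis of module and the x axis of slot_key, either way round below 0.06 rad and angle between module's own z axis and vertical below 0.06 rad and z of module in the frame of slot_key below 0.003 m and contact force between the fingers and module below 0.1 N), for 0.2 s.
3. the tool's blade sits in the trimmer's slot and the trimmer has been turned to the marks (value of joint trimmer between -0.17 and 0.17 rad and distance between tuning_tool and trimmer_slot below 0.009 m), for 0.2 s.
At the end, for the whole second after the job is handed in: Module in the free slot, within 3 mm of its floor, 4 mm along and 3 mm across it, yaw and tilt within 0.06 rad; trimmer within 0.17 rad of the marks; tuning tool upright (0.1 rad) in its stand, centred to 9 mm and down to 4 mm; both at rest (x of module in the frame of slot_key between -0.004 and 0.004 m and y of module in the frame of slot_key between -0.003 and 0.003 m and angle between the x axis of module and the x axis of slot_key, either way round below 0.06 rad and angle between module's own z axis and vertical below 0.06 rad and z of module in the frame of slot_key below 0.003 m and value of joint trimmer between -0.17 and 0.17 rad and horizontal distance between tuning_tool and tool_stand below 0.009 m and z of tuning_tool in the frame of tool_stand below 0.008 m and angle between tuning_tool's own z axis and vertical below 0.1 rad and linear speed of each of tuning_tool, module below 0.02 m/s); the robot touches nothing.
It fails at once if a blue-tabbed module is moved more than 10 mm (distance of any of neighbour_a, neighbour_b from where it was at the start of the episode above 0.01 m).
It fails at once if a bystander is moved more than 20 mm or tipped over (distance of any of vial_b, vial_c, brass_coupling, fixture_block from where it was at the start of the episode above 0.02 m or angle between any of vial_b, vial_c, brass_coupling, fixture_block's own z axis and vertical above 0.5 rad).
It fails at once if the fingers touch the trimmer (contact force between the fingers and trimmer above 0.5 N).
It also fails if it takes over 61 s, if anything falls off the work surface, if the arm or the gripper's body presses on something with over 40 N, if the wrist force passes 120 N, or if a joint passes its speed limit or range.

ROBOT

A 7-joint arm with a two-finger parallel gripper is mounted at the origin on a cart in front of the work surface, level with it; the furniture and walls round the work are solid. World frame = base frame: x ahead of the robot, y to its left, z up, the work surface at z = 0. Lengths are in m, angles in rad, forces in N, time in s.
With the tool pointing down it reaches from about 0.4 to 0.85 m from the base axis. Payload 4.5 kg.
Tool frame: the origin (TCP) lies on the centre line of the jaws, within the pads' length; the fingertips stand r.tcp_to_tips ahead of it and the grasp point (between the pads) lies 11 mm behind it (r.tcp_to_tips is the distance from the TCP to the fingertips, in m); y points along the fingers, x is the direction in which the jaws open and shut, and the axes are right-handed (so a half turn about y gives the same grasp; the last joint's range is limited). The gripper opens to 88 mm and grips with 3 to 60 N. Pads are 18 mm wide; open, the fingers measure 123 mm over their backs; the gripper's body (75 mm by 187 mm) begins 45 mm behind the grasp point.
Start: joints at [-1.13, 0.689, -0.195, 1.565, 0.157, 0.902, -0.215], TCP at [0.247, 0.574, 0.247] pointing down, gripper open.
Joint ranges: [-3.01, 3.01], [-0.46, 2.08], [-1.47, 1.51], [0.13, 2.56], [-1, 4.14], [0.04, 2.09], [-2.66, 2.66]. Speed limits (rad/s): [2.57, 2.57, 3.14, 3.14, 3.14, 3.14, 3.14].

INTERFACE

Orientations are given as a unit quaternion [x, y, z, w].
In Python, from plant import r gives the robot as it stands. The module is installed in compiled form; this text tells all that it offers.
- The arm moves only by the shell command python3 -m inch 'ROWS' [OPENING] [FORCE]. ROWS is text: rows parted by semicolons, each of 4 numbers parted by spaces: the shift along the tool's x, y, z in mm, then the turn about the tool's y in degrees. In form: x y z spin; .... A call has 1 to 10 rows; each row is the pose to reach, as a shift and turn from the pose commanded when the call began, along the tool's axes at that moment; what a row does not reach only later rows make up. A row lasts 1/10 s, in which the tool goes at most 50 mm and 8.59 degrees, less where a joint would pass 70% of its speed; a pose out of reach is approached as far as the arm can. A call with a gripper value outside its range is refused whole. OPENING is the gripper command: -1 is shut, 1 is fully open, values between are in proportion, set as the call begins (- or left out, the last holds). The fingers move at their own pace and stop on an object; FORCE is the grip in N (left out, the last holds). Time passes only in rows, so rows that repeat a pose let the fingers close. It gives the time, the measured TCP pose, the force and the opening at its end, in the units of the state.
- r.get_state(): the state, without advancing time (a new reading comes with each control period).
- r.snapshot(name): name is "side" or "top" or "wrist"; returns a dict with "frame" (400x640x3 uint8, red, green, blue), "intrinsics" (3x3 intrinsics, pixels), "R" (3x3) and "t" (3): a world point X has camera coordinates R X + t. Camera axes: x right, y down, z forward; pixel columns grow to the right and rows downward; lengths in m; the calibration is good to about 2 mm. A picture is of the moment at which its call begins. There is no depth.
- r.finish_job(): hands the job in, once; it reports no verdict.
Trained networks look in the newest picture that a camera, given by its name, has taken for a name from the list of things; names that differ only in an ending like _2 or _b are one class to them, and where a whole thing is asked for, a point or a joint stands for the part that bears it (a point fixed in the world has none). Each returns a list of dicts, best first, with "p" (0 to 1); they miss things now and then, are a little off and sometimes report something else, mostly with a low value. They report only what shows in the picture. A call takes as long as a camera call.
- r.trace(camera, name): "region" (400x640 bool, what is visible of it) and "centre" ([row, column] in pixels, amid what is visible of it).
- r.tip_of(camera, name): "centre" ([row, column] in pixels: a listed point, or the origin of a listed thing).
The state is a dict: "clock": time; "q": joint angles; "qd": joint speeds; "joint_torque": joint torques, N m; "tool_pos": TCP position; "eef_rot": TCP orientation; "contact_force": force on the tool from outside, world axes, zero at the start; "moment": the same for the moment, N m; "opening": opening from 0.0 (shut) to 1.0 (fully open).
Only numpy, scipy, OpenCV 4.12 (cv2) and the standard library are available. Lean on these libraries where they do the work, as an engineer would, in place of code of your own. Each camera call takes 0.05 s, during which the arm holds its last target.

## Working session

There is one attempt and no reset: what is moved stays moved. The work goes in short steps, Python scripts to look and compute and a shell command to move; the robot and the scene stay as the last step left them, time stands still between calls to the robot, and variables do not carry over. Pictures are saved under pics/ and viewed, and the job is handed in when it is done.

```bash
mkdir -p pics; ls
cat > h.py <<'E'
import numpy as np, cv2
from plant import r
from scipy.spatial.transform import Rotation as Ro
def snap(c,name=None):
    s=r.snapshot(c)
    if name: cv2.imwrite(f'pics/{name}.png',s['frame'][:,:,::-1])
    return s
def proj(s,X):
    c=s['R']@np.array(X)+s['t']; p=s['intrinsics']@c; return p[:2]/p[2]  # col,row
def ray(s,rc,z):
    # pixel (row,col) at height z
    d=s['R'].T@np.linalg.solve(s['intrinsics'],[rc[1],rc[0],1.]); o=-s['R'].T@s['t']
    return o+d*(z-o[2])/d[2]
E
python3 - <<'E'
from h import *
st=r.get_state(); print(st['tool_pos'],st['eef_rot'],st['opening'],st['clock'],r.tcp_to_tips)
print(Ro.from_quat(st['eef_rot']).as_matrix().round(3))
for c in ['side','top','wrist']:
    s=snap(c,c+'0'); print(c,(-s['R'].T@s['t']).round(3), s['R'].round(2).tolist(), s['intrinsics'][0,0])
E
```

```text
pics
[0.24710976 0.57341288 0.24592351] [ 0.59107748  0.38820038 -0.38920788 -0.59029239] 1.0015600775189366 0.0 0.008
[[ 0.396 -0.001 -0.918]
 [ 0.918 -0.002  0.396]
 [-0.002 -1.    -0.   ]]
side [ 0.12  -0.615  0.489] [[0.84, -0.54, 0.02], [-0.26, -0.44, -0.86], [0.48, 0.72, -0.51]] 394.78522789371334
top [ 0.427 -0.017  0.929] [[-0.03, -1.0, -0.05], [-1.0, 0.03, -0.09], [0.09, 0.05, -0.99]] 373.4345233430949
wrist [0.171 0.608 0.384] [[0.4, 0.92, -0.0], [0.87, -0.38, 0.32], [0.3, -0.13, -0.95]] 294.8986626789614
```

View pics/top0.png

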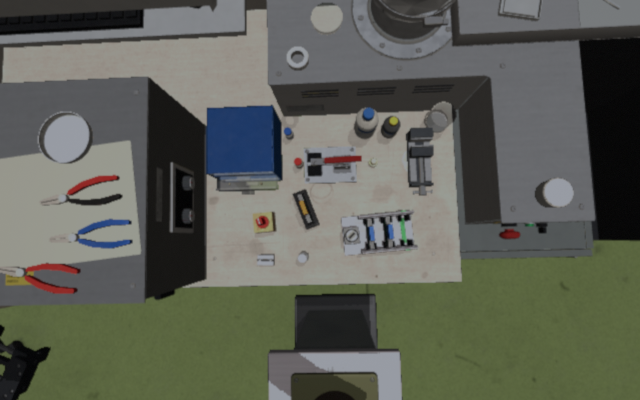

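View pics/side0.png

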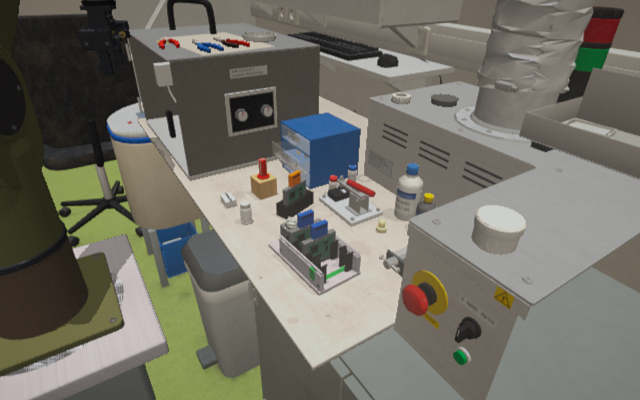

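View pics/wrist0.png

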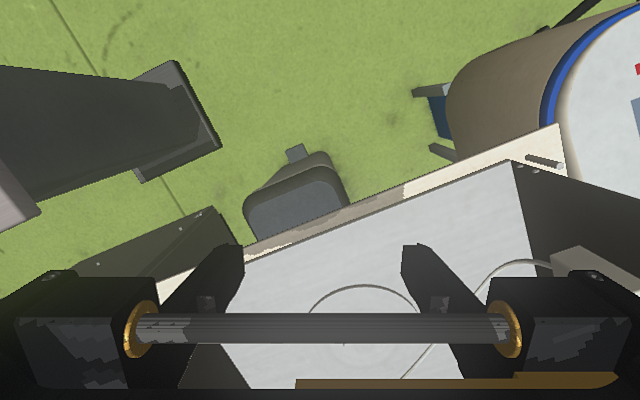

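The top view shows the rack at about (380,233) with the trimmer at (351,236). The free slot with the green keys is at the right, near (403,232). The orange module's stand is at (305,209) and the red tool at (264,222). Next I'll measure these with the networks.

Run:
```python
from h import *
S={c:snap(c) for c in ['top','side']}
H=dict(module=.006,module_stand=0,rack=0,slot_key=.008,trimmer_slot=.048,tuning_tool=.004,tool_stand=0,neighbour_a=.008,vial_b=0,vial_c=0,brass_coupling=0,fixture_block=0)
for n,z in H.items():
    for c in S:
        for d in r.tip_of(c,n)[:3]:
            if d['p']>.2: print(n,c,round(d['p'],2),np.round(d['centre'],1),ray(S[c],d['centre'],z)[:2].round(4))
print(r.get_state()['clock'])
```

```text
module top 0.75 [212.6 304.4] [0.4875 0.0598]
module top 0.68 [164.5 298.1] [0.609 0.073]
module side 0.79 [207.3 294.7] [0.4948 0.052 ]
module_stand top 0.83 [206.3 309.3] [0.5033 0.0477]
module_stand side 0.9 [208.6 291.9] [0.4912 0.0588]
module_stand side 0.5 [251.5 307.3] [ 0.4398 -0.0936]
module_stand side 0.4 [228.8 382.2] [ 0.6167 -0.1117]
rack top 0.94 [234.1 384.2] [ 0.4293 -0.1354]
rack side 0.88 [264.1 318. ] [ 0.4374 -0.1363]
slot_key top 0.63 [232.8 404.9] [ 0.4311 -0.1845]
slot_key side 0.49 [272.8 334.7] [ 0.445 -0.18 ]
trimmer_slot top 0.45 [234.5 350.9] [ 0.4302 -0.0518]
trimmer_slot side 0.41 [226.8 295.3] [ 0.4282 -0.068 ]
tuning_tool top 0.5 [221.7 266.2] [0.4677 0.156 ]
tool_stand top 0.66 [222.3 266.4] [0.4663 0.1563]
tool_stand side 0.89 [188.1 262.6] [0.4756 0.1801]
neighbour_a top 0.68 [231.1 365.4] [ 0.4377 -0.089 ]
neighbour_a top 0.57 [232.3 385. ] [ 0.4336 -0.1365]
neighbour_a side 0.9 [258.8 316.5] [ 0.438  -0.1298]
neighbour_a side 0.65 [251.5 307.1] [ 0.4343 -0.1019]
vial_b top 0.67 [165.2 299.6] [0.6083 0.0698]
vial_b top 0.67 [258.6 300.6] [0.3743 0.0723]
vial_b side 0.62 [192.9 333.5] [0.6143 0.0685]
vial_b side 0.53 [222.4 246.6] [0.3798 0.0611]
vial_b side 0.41 [227.9 377.1] [ 0.6095 -0.1034]
vial_c top 0.67 [165.2 299.6] [0.6083 0.0698]
vial_c top 0.67 [258.6 300.6] [0.3743 0.0723]
vial_c side 0.62 [192.9 333.5] [0.6143 0.0685]
vial_c side 0.53 [222.4 246.6] [0.3798 0.0611]
vial_c side 0.41 [227.9 377.1] [ 0.6095 -0.1034]
brass_coupling top 0.43 [160.6 370.7] [ 0.6137 -0.1093]
brass_coupling top 0.26 [259.1 299.9] [0.3731 0.074 ]
brass_coupling side 0.4 [229.  380.6] [ 0.6132 -0.1105]
brass_coupling side 0.25 [202.4 224.9] [0.3703 0.1639]
fixture_block top 0.69 [165.3 298.5] [0.6081 0.0726]
fixture_block top 0.47 [260.  263.8] [0.3729 0.164 ]
fixture_block side 0.51 [201.1 226.5] [0.3757 0.1675]
fixture_block side 0.46 [190.2 263.3] [0.4725 0.1696]
1.45
```

Run:
```python
import cv2
a=cv2.imread('pics/top0.png')[130:270,235:425]; cv2.imwrite('pics/top0c.png',cv2.resize(a,None,fx=4,fy=4,interpolation=cv2.INTER_CUBIC))
a=cv2.imread('pics/side0.png')[140:300,210:410]; cv2.imwrite('pics/side0c.png',cv2.resize(a,None,fx=3.7,fy=3.7,interpolation=cv2.INTER_CUBIC))
```

```text
(no output)
```

View pics/top0c.png

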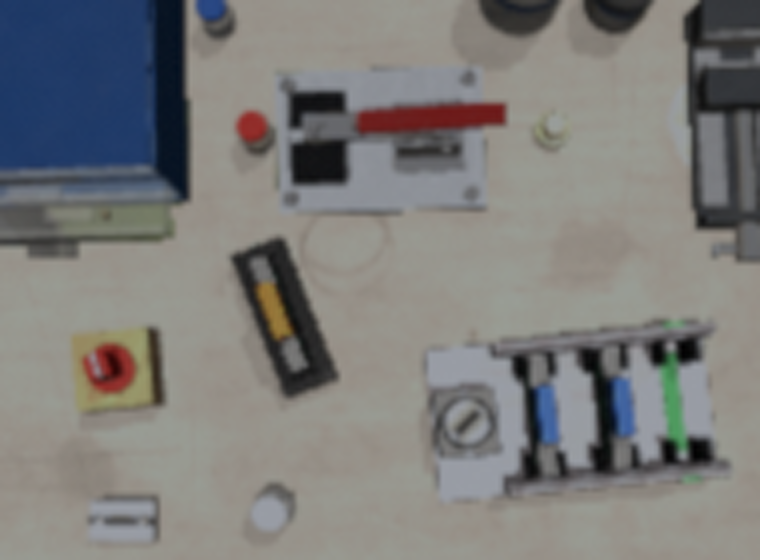

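View pics/side0c.png

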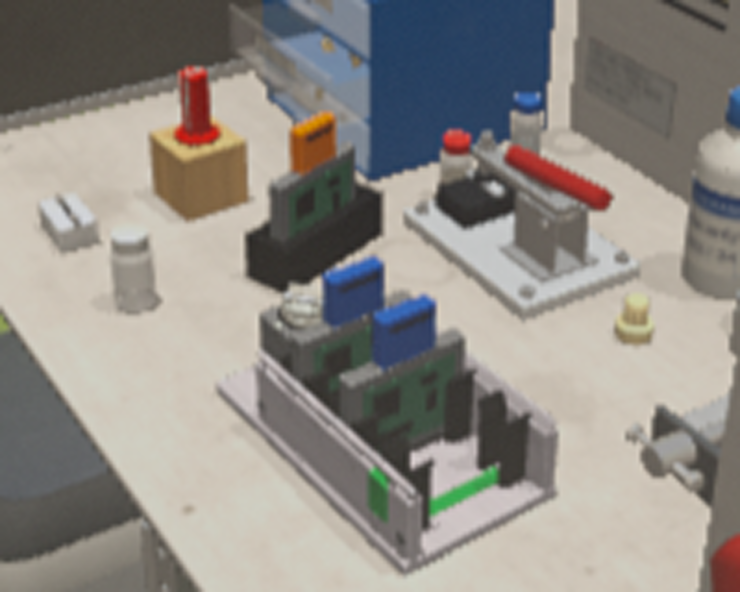

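Run:
```python
from h import *
S={}
for c in ['top','side']: S[c]=snap(c,c+'1')
np.save('S.npy',S,allow_pickle=True)
def blobs(c,lo,hi,z,amin=8,win=(120,290,200,440)):
    hsv=cv2.cvtColor(S[c]['frame'],cv2.COLOR_RGB2HSV)
    m=cv2.inRange(hsv,np.array(lo),np.array(hi)); k=np.zeros_like(m); k[win[0]:win[1],win[2]:win[3]]=m[win[0]:win[1],win[2]:win[3]]
    n,lab,stt,cen=cv2.connectedComponentsWithStats(k)
    for i in range(1,n):
        if stt[i,4]>=amin:
            rr,cc=np.nonzero(lab==i); P=np.array([ray(S[c],(a,b),z)[:2] for a,b in zip(rr,cc)])
            m_=P.mean(0); u,s_,v=np.linalg.svd(P-m_); a=np.degrees(np.arctan2(v[0,1],v[0,0]))
            print(c,stt[i].tolist(),cen[i].round(1),'xy',m_.round(4),'ang',round((a+90)%180-90,1),'std',(s_/len(P)**.5).round(4))
print('orange');blobs('top',(10,120,80),(25,255,255),.088)
print('green');blobs('top',(50,120,80),(75,255,255),.008)
print('blue');blobs('top',(100,120,80),(120,255,255),.096,win=(200,290,340,440))
print('red');blobs('top',(0,120,60),(8,255,255),.046)
for n in ['rack','module_stand','tool_stand','trimmer']:
    for d in r.trace('top',n)[:1]:
        rr,cc=np.nonzero(d['region']); z=dict(rack=0.03,module_stand=.032,tool_stand=.046,trimmer=.058)[n]
        P=np.array([ray(S['top'],(a,b),z)[:2] for a,b in zip(rr,cc)])
        print(n,d['p'],len(rr),d['centre'],P.mean(0).round(4),cv2.minAreaRect((P*1000).astype(np.float32)))
```

```text
orange
top [299, 201, 9, 14, 73] [302.9 207.2] xy [0.4944 0.0561] ang 20.7 std [0.0093 0.0033]
green
top [401, 219, 4, 22, 33] [402.7 229.5] xy [ 0.4392 -0.1794] ang 2.9 std [0.0158 0.0012]
blue
top [388, 225, 5, 14, 57] [390.  231.2] xy [ 0.435  -0.1361] ang 4.1 std [0.0084 0.0026]
top [369, 227, 5, 13, 55] [371. 233.] xy [ 0.4322 -0.0943] ang 4.7 std [0.0081 0.0027]
red
top [325, 156, 36, 7, 183] [342.2 159.1] xy [ 0.6105 -0.0372] ang -88.1 std [0.0247 0.0036]
top [294, 158, 8, 8, 41] [297.5 161.2] xy [0.6092 0.0702] ang 28.3 std [0.0046 0.0043]
top [256, 216, 13, 12, 95] [262.5 221.7] xy [0.466  0.1571] ang 22.8 std [0.0075 0.0073]
rack 0.62 2012 [234.9, 374.9] [ 0.4318 -0.1124] ((432.5389709472656, -119.5953598022461), (91.25703430175781, 170.3258056640625), 3.7086803913116455)
module_stand 0.84 445 [206.0, 309.4] [0.4959 0.0551] ((495.1444091796875, 54.83784866333008), (95.56997680664062, 36.88607406616211), 20.019140243530273)
tool_stand 0.66 249 [225.1, 274.1] [0.4628 0.1485] ((464.1154479980469, 153.5177764892578), (52.89018249511719, 45.457366943359375), 89.11576843261719)
trimmer 0.66 76 [233.4, 348.4] [ 0.4283 -0.0525] ((428.4356994628906, -52.13372802734375), (21.135696411132812, 19.669429779052734), 43.259098052978516)
```

```bash
cat >> h.py <<'E'
def go(p,jawdeg,R=None):
    """print shift along tool axes (mm) and spin (deg) to TCP p with tool x at yaw jawdeg"""
    st=r.get_state(); M=Ro.from_quat(st['eef_rot']).as_matrix()
    d=M.T@(np.array(p)-st['tool_pos'])*1000
    cur=np.degrees(np.arctan2(M[1,0],M[0,0]))
    sp=-(((jawdeg-cur)+180)%360-180)
    print('clock',round(st['clock'],2),'tcp',st['tool_pos'].round(4),'yaw',round(cur,2),'q7',st['q'][6].round(2),'-> row',d.round(1),round(sp,1),'dist',round(np.linalg.norm(d)))
E
python3 -c "
from h import *
go([.495,.0555,.2],110.5)"
```

```text
clock 1.75 tcp [0.2473 0.574  0.2467] yaw 66.69 q7 -0.22 -> row [-378.2   46.7 -432.7] -43.8 dist 577
```

Run:
```python
from h import *
S=np.load('S.npy',allow_pickle=True).item(); t=S['top']
for rc in [(285,207),(113,207)]: print(ray(t,rc,0).round(3))
for z in [.15,.2,.25,.3,.35]: print(z,ray(t,(302,148),z).round(3),ray(t,(78,148),z).round(3))
for rc in [(220,497),(75,490)]: print(ray(t,rc,.21).round(3))
print(ray(t,(135,440),0.05))
print(ray(S['side'],(148,165),0))
print(proj(t,r.get_state()['tool_pos']))
```

```text
[0.315 0.307 0.   ]
[0.754 0.308 0.   ]
0.15 [0.3  0.38 0.15] [0.786 0.388 0.15 ]
0.2 [0.308 0.355 0.2  ] [0.763 0.362 0.2  ]
0.25 [0.316 0.329 0.25 ] [0.74  0.336 0.25 ]
0.3 [0.325 0.304 0.3  ] [0.717 0.31  0.3  ]
0.35 [0.333 0.278 0.35 ] [0.694 0.284 0.35 ]
[ 0.45  -0.321  0.21 ]
[ 0.732 -0.326  0.21 ]
[ 0.65923909 -0.26969018  0.05      ]
[0.33246774 0.55251219 0.        ]
[ 18.5668346  342.22816327]
```

Run:
```python
import cv2
a=cv2.imread('pics/side0.png')[0:260,60:380]; cv2.imwrite('pics/side0d.png',cv2.resize(a,None,fx=2.3,fy=2.3,interpolation=cv2.INTER_CUBIC))
```

```text
(no output)
```

View pics/side0d.png

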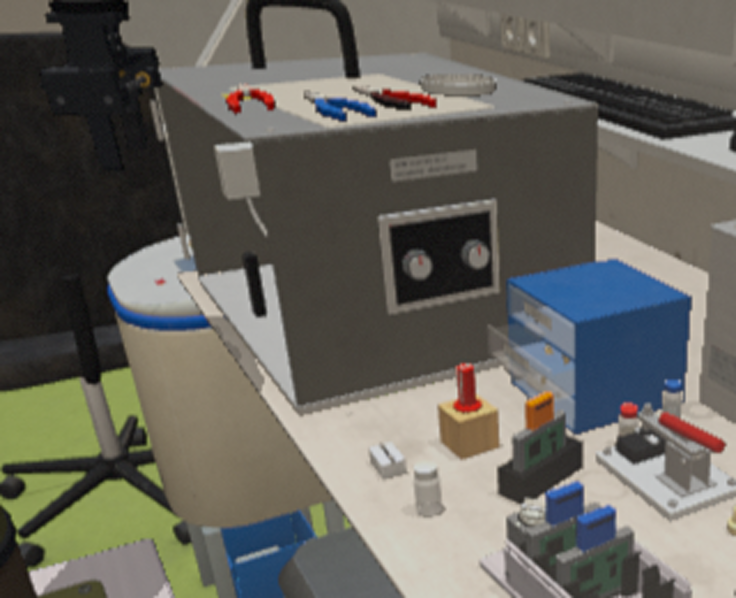

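```bash
python3 -m inch '0 -50 0 0; 0 -100 0 0; 0 -135 0 0; -40 -135 -30 0; -80 -135 -60 0; -120 -135 -90 0; -160 -135 -120 0; -192 -135 -152 -6; -220 -135 -190 -12; -248 -135 -228 -18'
```

```text
clock: 2.75
tool_pos: [0.3589, 0.2544, 0.3821]
eef_rot: [0.521, 0.478, -0.477, -0.521]
contact_force: [0.5, 1.4, -0.0]
opening: 1.006
```

```bash
python3 -c "
from h import *
go([.495,.0555,.2],110.5)"
```

```text
clock 2.75 tcp [0.3589 0.2544 0.3821] yaw 84.98 q7 0.66 -> row [-186.3  182.1 -152.8] -25.5 dist 302
```

```bash
python3 -m inch '-30 15 -25 -6; -60 30 -50 -12; -90 60 -75 -18; -120 90 -100 -24; -150 120 -125 -25; -180 150 -150 -25.5; -186 182 -153 -25.5; -186 182 -153 -25.5' 0
python3 - <<'E'
from h import *
go([.495,.0555,.2],110.5)
s=snap('wrist','w1'); np.save('w1.npy',s,allow_pickle=True)
for n in ['module','module_stand']:
    for d in r.tip_of('wrist',n)[:2]: print(n,d['p'],d['centre'],ray(s,d['centre'],.006 if n=='module' else 0).round(4))
E
```

```text
clock: 3.55
tool_pos: [0.4919, 0.0543, 0.1966]
eef_rot: [-0.404, -0.577, 0.581, 0.407]
contact_force: [-1.1, -0.2, 0.4]
opening: 0.499
clock 3.55 tcp [0.4919 0.0543 0.1966] yaw 109.99 q7 1.46 -> row [ 0.1 -3.4 -3.3] -0.5 dist 5
module 0.87 [180.1, 325.6] [0.4926 0.0593 0.006 ]
module 0.64 [189.9, 414.8] [0.4682 0.1608 0.006 ]
module_stand 0.91 [181.5, 320.0] [0.4978 0.0543 0.    ]
module_stand 0.31 [86.6, 241.0] [ 0.4287 -0.0597  0.    ]
```

View pics/w1.png

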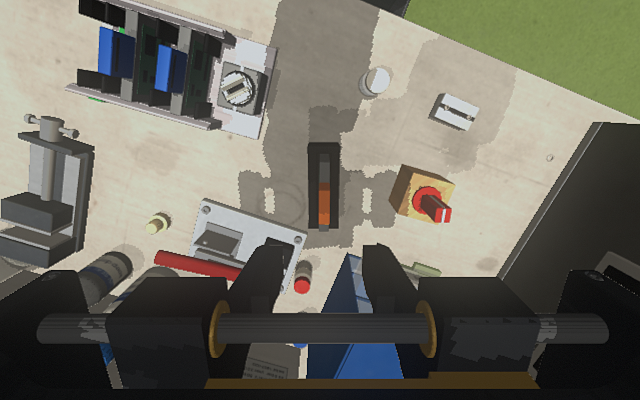

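```bash
cat >> h.py <<'E'
def boxpts(x,y,yaw,lx,ly,z0,z1):
    c,s_=np.cos(np.radians(yaw)),np.sin(np.radians(yaw)); P=[]
    for z in (z0,z1):
        for a,b in ((1,1),(-1,1),(-1,-1),(1,-1)):
            P.append([x+c*a*lx/2-s_*b*ly/2,y+s_*a*lx/2+c*b*ly/2,z])
    return np.array(P)
def overlay(s,boxes,crop,f,name,pts=()):
    r0,r1,c0,c1=crop
    im=cv2.resize(s['frame'][r0:r1,c0:c1,::-1],None,fx=f,fy=f,interpolation=cv2.INTER_CUBIC).copy()
    q=lambda X:tuple(int(round(v)) for v in ((proj(s,X)-[c0-.5,r0-.5])*f))
    for P in boxes:
        p=[q(X) for X in P]
        for i in range(4):
            cv2.line(im,p[4+i],p[4+(i+1)%4],(255,0,255),1)
            cv2.line(im,p[i],p[4+i],(255,255,0),1)
    for X in pts: cv2.circle(im,q(X),3,(0,255,255),1)
    cv2.imwrite(f'pics/{name}.png',im)
E
python3 - <<'E'
from h import *
s=np.load('w1.npy',allow_pickle=True).item()
x,y,a=.495,.0555,20.5
overlay(s,[boxpts(x,y,a,.032,.010,.066,.094),boxpts(x,y,a,.07,.01,.01,.066),boxpts(x,y,a,.092,.034,0,.032)],(110,270,230,470),3.2,'w1o')
E
```

```text
(no output)
```

View pics/w1o.png

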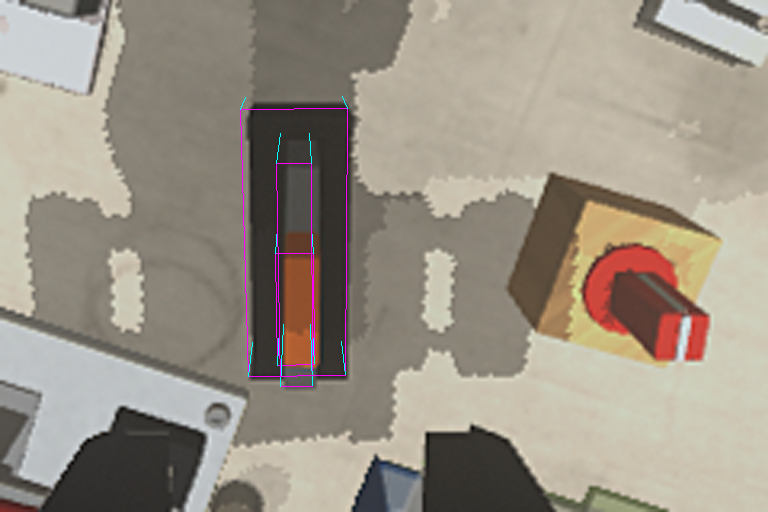

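Run:
```python
from h import *
s=np.load('w1.npy',allow_pickle=True).item()
overlay(s,[],(135,240,290,360),7.5,'w1p')
```

```text
(no output)
```

View pics/w1p.png

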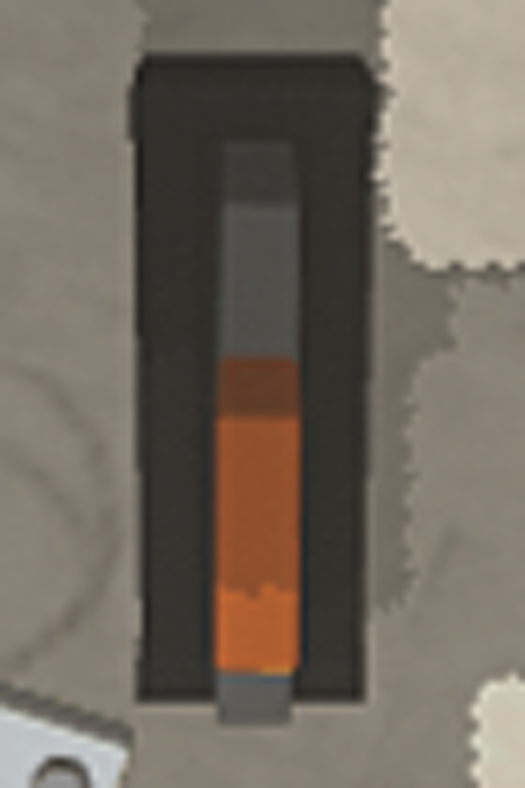

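```bash
python3 -c "
from h import *
go([.4945,.057,.078],110.4)"
```

```text
clock 3.7 tcp [0.494  0.0582 0.2009] yaw 110.3 q7 1.46 -> row [-1.400e+00  1.229e+02  1.000e-01] -0.1 dist 123
```

Run:
```python
from h import *
s=snap('wrist'); np.save('w2.npy',s,allow_pickle=True)
x,y,a=.4945,.0565,20.4
overlay(s,[boxpts(x,y,a,.032,.010,.066,.094),boxpts(x,y,a,.07,.01,.01,.066),boxpts(x,y,a,.092,.034,0,.032)],(110,270,230,470),3.2,'w2o')
go([x,y,.078],110.4)
```

```text
clock 3.75 tcp [0.4942 0.0584 0.2013] yaw 110.32 q7 1.46 -> row [ -1.9 123.3   0.8] -0.1 dist 123
```

View pics/w2o.png

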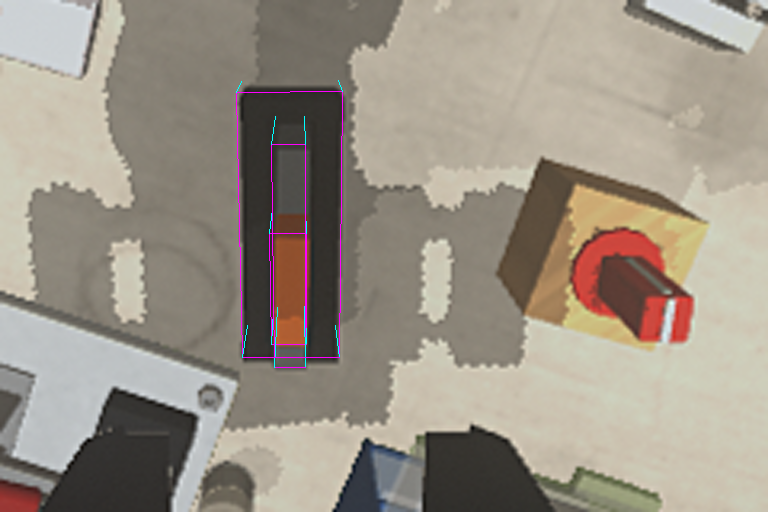

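```bash
python3 -m inch '-0.4 40 0.2 0; -0.9 80 0.4 0; -1.2 105 0.6 0; -1.2 118 0.6 0; -1.2 123 0.6 0; -1.2 123 0.6 0; -1.2 123 0.6 0' && python3 -m inch '0 0 0 0; 0 0 0 0; 0 0 0 0; 0 0 0 0; 0 0 0 0; 0 0 0 0' -1 25
python3 - <<'E'
from h import *
s=snap('wrist','w3');print(r.get_state()['opening'])
E
```

```text
clock: 4.45
tool_pos: [0.4944, 0.056, 0.078]
eef_rot: [0.405, 0.581, -0.579, -0.404]
contact_force: [0.6, -0.0, 0.2]
opening: 0.504
clock: 5.05
tool_pos: [0.4936, 0.0554, 0.0768]
eef_rot: [0.405, 0.58, -0.58, -0.405]
contact_force: [0.1, -0.1, 2.0]
opening: 0.111
0.10761331853243468
```

View pics/w3.png

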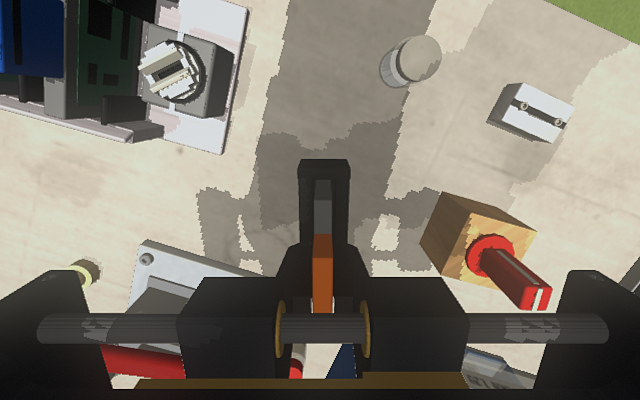

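```bash
python3 -m inch '0 -20 0 0; 0 -50 0 0; 0 -85 0 0; 0 -120 0 0; 0 -125 0 0; 0 -125 0 0'
cat >> h.py <<'E'
def rackboxes(x,y,yaw):
    c,s_=np.cos(np.radians(yaw)),np.sin(np.radians(yaw))
    f=lambda a,b:(x+c*a-s_*b,y+s_*a+c*b)
    B=[]
    for b in (0,.042): B+= [boxpts(*f(0,b),yaw,.032,.010,.068,.096),boxpts(*f(0,b),yaw,.07,.01,.04,.068)]
    B+=[boxpts(*f(0,-.042),yaw,.074,.012,.008,.0081),boxpts(*f(0,.02),yaw,.094,.17,0,.0001),boxpts(*f(0,.085),yaw,.040,.036,0,.044)]
    return B,f
E
python3 - <<'E'
from h import *
s=np.load('w2.npy',allow_pickle=True).item()
B,f=rackboxes(.4350,-.1363,3.8)
overlay(s,B,(0,160,40,290),3.1,'w2r',[[*f(0,.085),.058]])
E
```

```text
clock: 5.7
tool_pos: [0.4939, 0.0553, 0.2022]
eef_rot: [0.405, 0.58, -0.579, -0.404]
contact_force: [-0.9, 0.0, -1.6]
opening: 0.112
```

View pics/w2r.png

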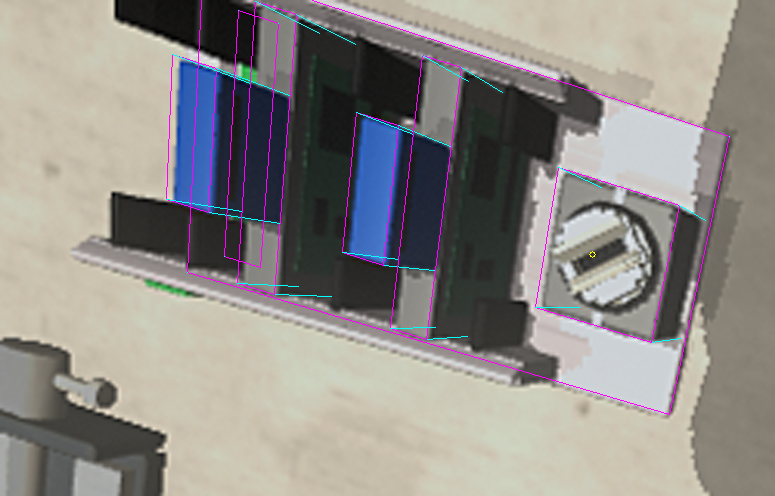

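```bash
python3 -c "
from h import *
go([.495,-.174,.2],93.8)"
```

```text
clock 5.7 tcp [0.4939 0.0553 0.2022] yaw 110.17 q7 1.46 -> row [-215.6    2.2   78. ] 16.4 dist 229
```

```bash
python3 -m inch '-40 0 15 3; -84 0 30 7; -128 0 46 11; -172 0 62 14; -205 0 74 16; -215.6 0 78 16.4; -215.6 0 78 16.4; -215.6 0 78 16.4'
python3 - <<'E'
from h import *
s=snap('wrist','w4');np.save('w4.npy',s,allow_pickle=True)
t=snap('top'); np.save('t4.npy',t,allow_pickle=True)
for x in [(.4350,-.1363,3.8)]:
    B,f=rackboxes(*x); overlay(s,B,(20,260,230,560),2.3,'w4r',[[*f(0,.085),.058]])
go([.4378,-.178,.2],93.8)
E
```

```text
clock: 6.5
tool_pos: [0.4944, -0.1719, 0.2006]
eef_rot: [0.482, 0.517, -0.517, -0.484]
contact_force: [-0.5, 0.7, -1.4]
opening: 0.111
clock 6.6 tcp [ 0.4949 -0.1713  0.2012] yaw 94.02 q7 1.67 -> row [-2.7  1.3 57.4] 0.2 dist 57
```

View pics/w4.png

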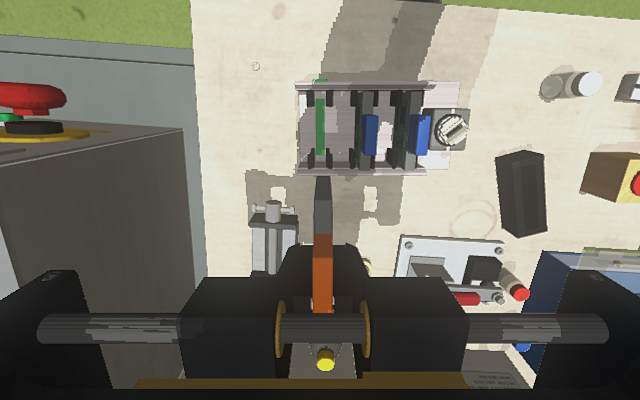

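View pics/w4r.png

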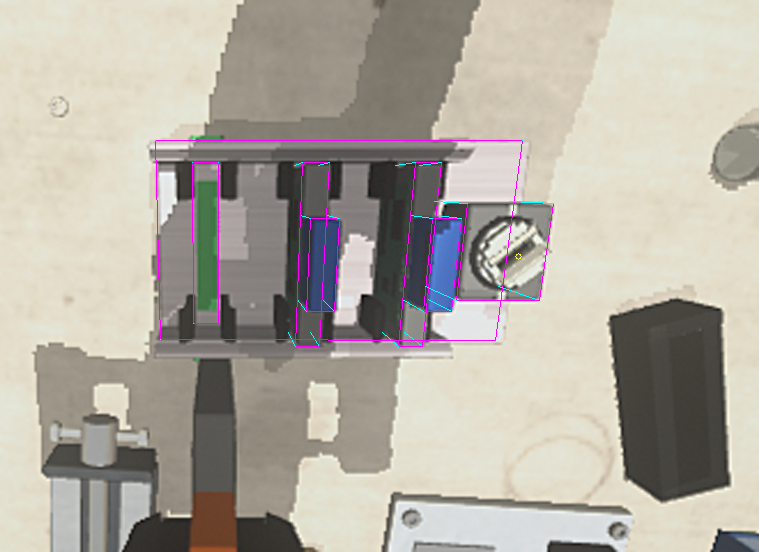

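Run:
```python
from h import *
s=snap('wrist');np.save('w5.npy',s,allow_pickle=True)
st=r.get_state(); p=st['tool_pos']; print(p)
yaw=4.0
d=np.array([np.cos(np.radians(yaw)),np.sin(np.radians(yaw))])
ims=[]
for k in (0,.0015,.003):
    x,y=p[:2]+k*d; z=p[2]-.0708
    overlay(s,[boxpts(x,y,yaw,.032,.01,z+.06,z+.088),boxpts(x,y,yaw,.07,.01,z+.004,z+.06),boxpts(x,y,yaw,.066,.006,z,z+.001)],(165,325,275,365),4,'tmp')
    ims.append(cv2.imread('pics/tmp.png')[:,:260])
B,f=rackboxes(.4350,-.1363,3.8)
cv2.imwrite('pics/w5m.png',np.hstack(ims)[:600,:800])
```

```text
[ 0.49496157 -0.17154878  0.20142686]
```

View pics/w5m.png

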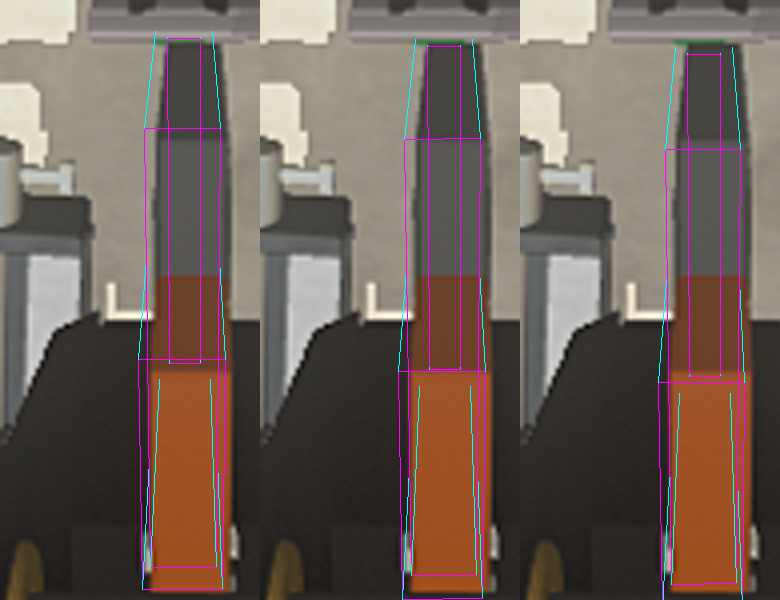

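```bash
python3 -c "
from h import *
go([.4363,-.1788,.135],93.8)"
```

```text
clock 6.65 tcp [ 0.495  -0.1715  0.2014] yaw 94.01 q7 1.67 -> row [-3.2 66.4 59. ] 0.2 dist 89
```

```bash
python3 -m inch '-1.5 0 30 0.2; -3.2 10 55 0.2; -3.2 40 59 0.2; -3.2 66 59 0.2; -3.2 66 59 0.2; -3.2 66 59 0.2; -3.2 66 59 0.2'
python3 - <<'E'
from h import *
s=snap('wrist','w6');np.save('w6.npy',s,allow_pickle=True)
t=snap('side','s6');t2=snap('top')
st=r.get_state(); p=st['tool_pos']; go([.4363,-.1788,.135],93.8)
a=t['frame'][180:330,240:420,::-1]; cv2.imwrite('pics/s6c.png',cv2.resize(a,None,fx=4,fy=4,interpolation=cv2.INTER_CUBIC))
E
```

```text
clock: 7.35
tool_pos: [0.4372, -0.1806, 0.1368]
eef_rot: [0.484, 0.516, -0.515, -0.483]
contact_force: [-0.1, -0.9, -0.6]
opening: 0.114
clock 7.5 tcp [ 0.4369 -0.1811  0.1367] yaw 93.6 q7 1.64 -> row [2.3 1.7 0.4] -0.2 dist 3
```

View pics/w6.png

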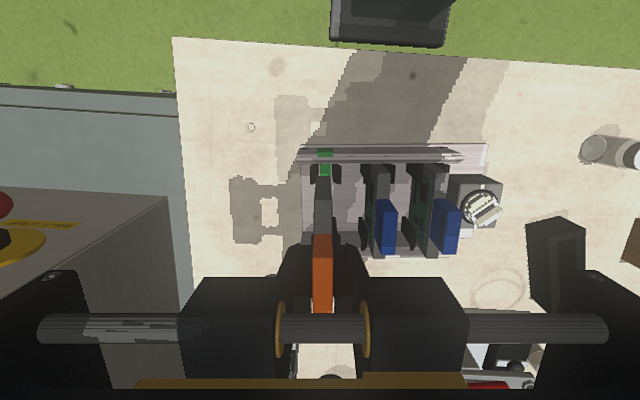

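View pics/s6c.png

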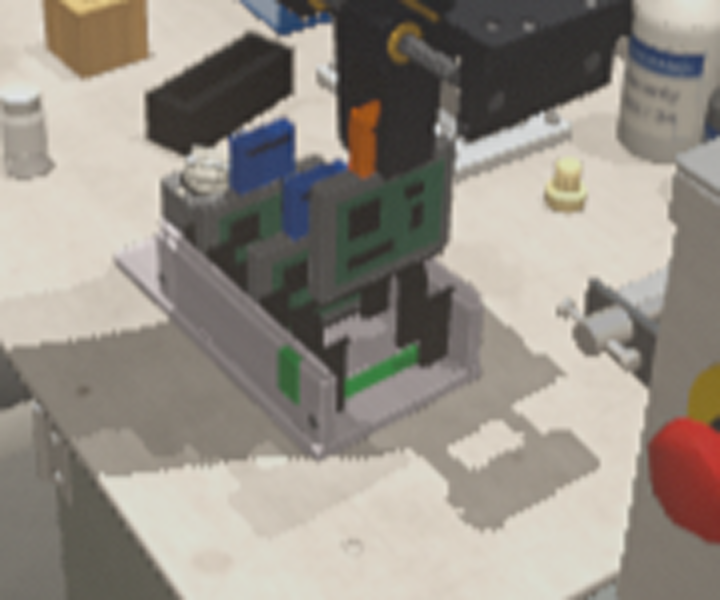

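Run:
```python
from h import *
s=np.load('w6.npy',allow_pickle=True).item()
p=np.array([.4370,-.1810,.1367]); yaw=3.6
d=np.array([np.cos(np.radians(yaw)),np.sin(np.radians(yaw))])
x,y=p[:2]+.0015*d; z=p[2]-.0708
B,f=rackboxes(.4350,-.1363,3.8)
overlay(s,B+[boxpts(x,y,yaw,.07,.01,z+.004,z+.06),boxpts(x,y,yaw,.066,.006,z,z+.001)],(135,275,290,490),3.9,'w6o')
go([.4363,-.1788,.135],93.8)
```

```text
clock 7.5 tcp [ 0.4369 -0.1811  0.1367] yaw 93.6 q7 1.64 -> row [2.3 1.7 0.4] -0.2 dist 3
```

View pics/w6o.png

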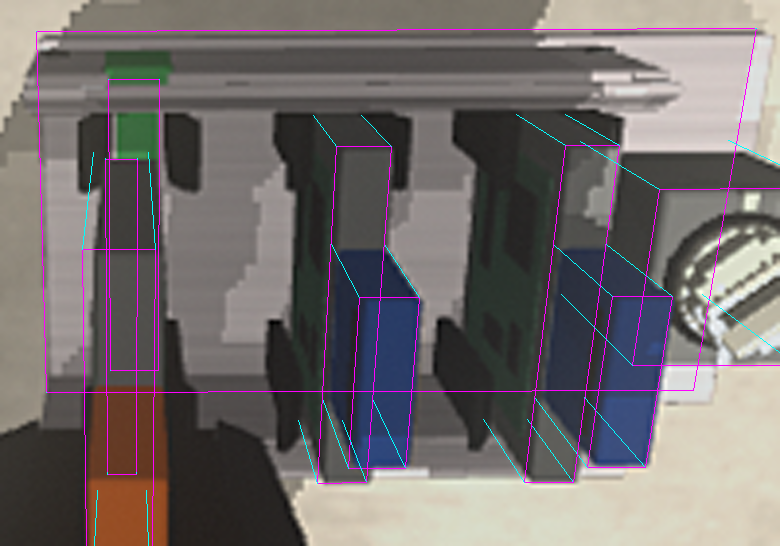

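```bash
python3 -m inch '2.5 0 0.4 -0.2; 2.5 0 0.4 -0.2; 2.5 5 0.4 -0.2; 2.5 10 0.4 -0.2; 2.5 15 0.4 -0.2; 2.5 20 0.4 -0.2; 2.5 20 0.4 -0.2'
python3 - <<'E'
from h import *
t=snap('side')
go([.4363,-.1785,.0788],93.8)
a=t['frame'][180:330,240:420,::-1]; cv2.imwrite('pics/s7c.png',cv2.resize(a,None,fx=4,fy=4,interpolation=cv2.INTER_CUBIC))
E
```

```text
clock: 8.2
tool_pos: [0.4351, -0.1783, 0.1148]
eef_rot: [-0.483, -0.516, 0.517, 0.484]
contact_force: [0.1, 0.1, -1.3]
opening: 0.115
clock 8.25 tcp [ 0.4352 -0.1784  0.1152] yaw 93.8 q7 1.63 -> row [-0.2 36.4 -1.1] -0.0 dist 36
```

View pics/s7c.png

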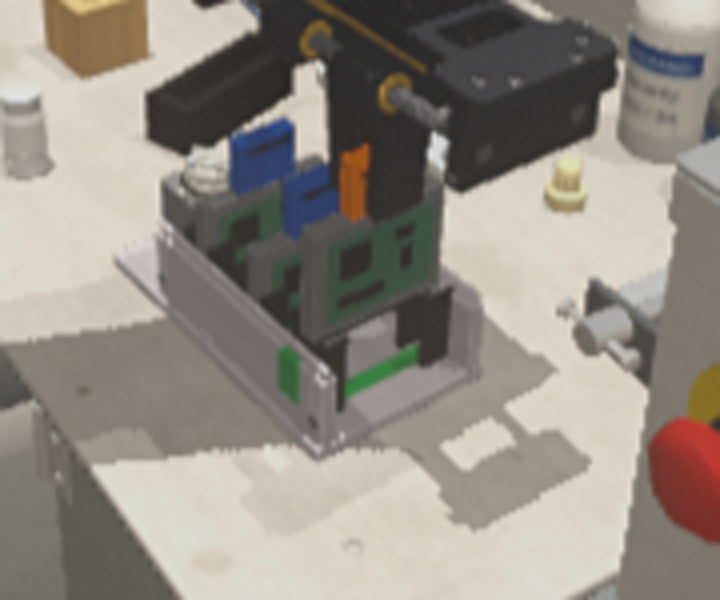

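```bash
python3 -m inch '0 4 -0.8 0; 0 8 -0.8 0; 0 12 -0.8 0; 0 16 -0.8 0; 0 16 -0.8 0'; python3 -c "
from h import *
go([.4363,-.1785,.0788],93.8)"
```

```text
clock: 8.75
tool_pos: [0.4361, -0.1784, 0.0991]
eef_rot: [-0.483, -0.516, 0.516, 0.483]
contact_force: [-0.6, 0.5, -1.3]
opening: 0.108
clock 8.75 tcp [ 0.4361 -0.1784  0.0991] yaw 93.8 q7 1.62 -> row [-0.2 20.3 -0.2] -0.0 dist 20
```

Going down freely with no contact force. I'll continue to the floor.

```bash
python3 -m inch '0 5 0 0; 0 10 0 0; 0 15 0 0; 0 18 0 0; 0 20 0 0; 0 21 0 0; 0 22 0 0; 0 22 0 0'
python3 - <<'E'
from h import *
t=snap('side');np.save('s8.npy',t,allow_pickle=True)
go([.4363,-.1785,.0788],93.8); print(r.get_state()['contact_force'])
a=t['frame'][180:330,240:420,::-1]; cv2.imwrite('pics/s8c.png',cv2.resize(a,None,fx=4,fy=4,interpolation=cv2.INTER_CUBIC))
E
```

```text
clock: 9.55
tool_pos: [0.4362, -0.1785, 0.0788]
eef_rot: [0.483, 0.516, -0.516, -0.483]
contact_force: [-1.4, 0.7, 11.2]
opening: 0.113
clock 9.6 tcp [ 0.4362 -0.1785  0.0788] yaw 93.79 q7 1.61 -> row [ 0.  -0.  -0.1] -0.0 dist 0
[-2.53734369  0.4058169  11.10497866]
```

View pics/s8c.png

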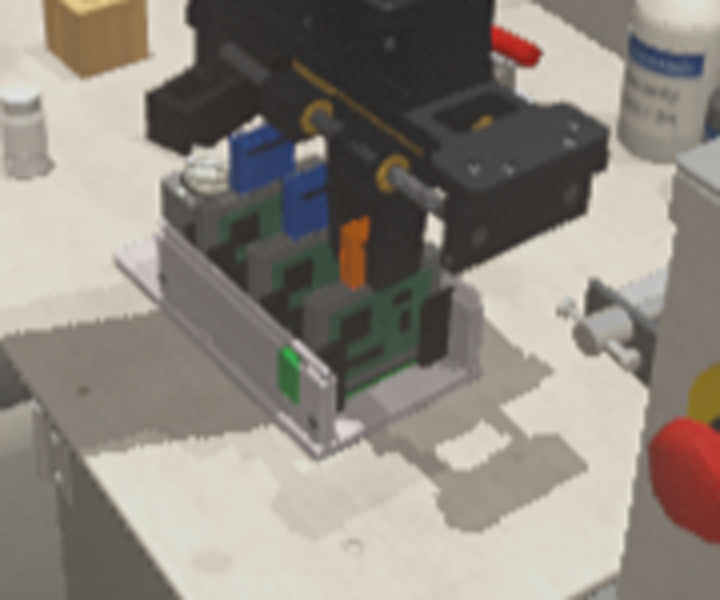

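```bash
python3 -m inch '0 -1 0 0; 0 -1 0 0' && python3 -m inch '0 0 0 0; 0 0 0 0; 0 0 0 0; 0 0 0 0; 0 0 0 0' -0.48
python3 - <<'E'
from h import *
t=snap('side');w=snap('wrist','w9')
go([.4363,-.1785,.0788],93.8); print(r.get_state()['contact_force'])
a=t['frame'][180:330,240:420,::-1]; cv2.imwrite('pics/s9c.png',cv2.resize(a,None,fx=4,fy=4,interpolation=cv2.INTER_CUBIC))
E
```

```text
clock: 9.8
tool_pos: [0.4366, -0.1785, 0.0789]
eef_rot: [0.483, 0.516, -0.516, -0.483]
contact_force: [-0.3, -0.2, -1.7]
opening: 0.109
clock: 10.3
tool_pos: [0.4363, -0.1785, 0.0786]
eef_rot: [0.483, 0.516, -0.516, -0.483]
contact_force: [-1.0, -0.1, -0.3]
opening: 0.262
clock 10.4 tcp [ 0.4363 -0.1785  0.0787] yaw 93.79 q7 1.61 -> row [-0.  -0.1  0. ] -0.0 dist 0
[ 0.39250746  0.23633841 -0.4745627 ]
```

View pics/w9.png

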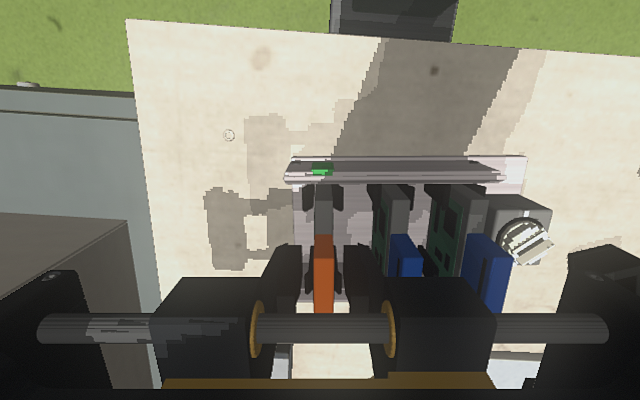

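```bash
python3 -m inch '0 -15 0 0; 0 -50 0 0; 0 -95 0 0; 0 -140 0 0; 0 -145 0 0; 0 -145 0 0'
python3 - <<'E'
from h import *
s=snap('wrist','w10')
B,f=rackboxes(.4350,-.1363,3.8)
x,y=f(0,-.042)
overlay(s,B+[boxpts(x,y,3.8,.032,.01,.068,.096),boxpts(x,y,3.8,.07,.01,.06,.068)],(100,250,270,480),3.7,'w10o')
go([.45,.157,.22],94)
t=np.load('t4.npy',allow_pickle=True).item()
print(ray(t,(190,250),.08),ray(t,(180,282),.13),ray(t,(178,282),.0))
E
```

```text
clock: 11.0
tool_pos: [0.4369, -0.1789, 0.2247]
eef_rot: [0.484, 0.517, -0.516, -0.482]
contact_force: [-0.3, -0.2, -0.8]
opening: 0.261
clock 11.05 tcp [ 0.436  -0.1786  0.2234] yaw 93.78 q7 1.69 -> row [333.9   3.4 -36.1] -0.2 dist 336
[0.5386066  0.17852994 0.08      ] [0.55166956 0.09661628 0.13      ] [0.57709448 0.1150731  0.        ]
```

View pics/w10o.png

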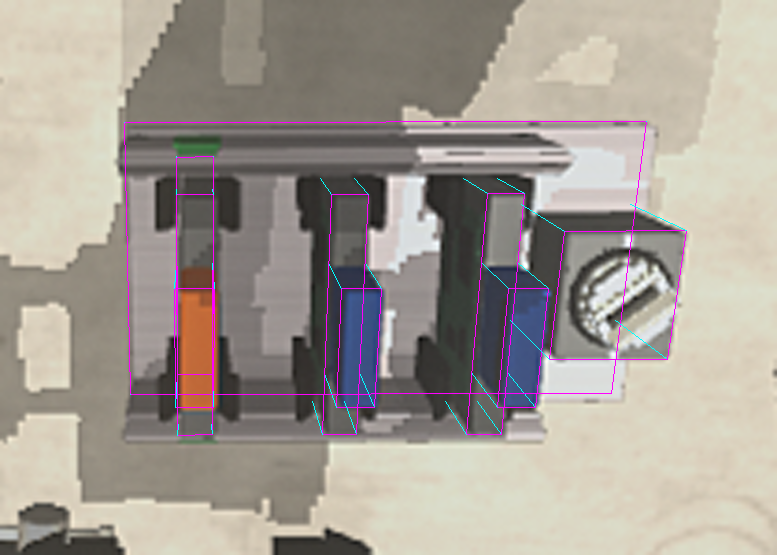

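```bash
python3 -m inch '40 3 -10 0; 85 3 -20 0; 115 3 -27 0; 122 3 -27 0; 122 3 -27 0; 122 3 -27 0'
python3 - <<'E'
from h import *
s=snap('wrist','w11');np.save('w11.npy',s,allow_pickle=True)
B,f=rackboxes(.4350,-.1363,3.8)
c=proj(s,[*f(0,.085),.058]); print(c)
r0,c0=int(c[1])-35,int(c[0])-45
overlay(s,[],(r0,r0+70,c0,c0+90),8,'w11o',[[*f(0,.085),.058],[*f(.015,.085),.044],[*f(-.015,.085),.044]])
print(r0,c0)
go([.45,.157,.22],94)
for d in r.tip_of('wrist','trimmer_slot')[:2]: print(d,ray(s,d['centre'],.048))
E
```

```text
clock: 11.65
tool_pos: [0.4542, -0.0564, 0.2197]
eef_rot: [-0.483, -0.515, 0.517, 0.484]
contact_force: [0.2, 0.7, -0.5]
opening: 0.26
[327.73855487 161.21356164]
126 282
clock 11.7 tcp [ 0.4544 -0.0568  0.2199] yaw 93.64 q7 1.44 -> row [213.7  -0.3  -9.2] -0.4 dist 214
{'centre': [158.5, 328.9], 'p': 0.89} [ 0.4283164  -0.05015405  0.048     ]
```

View pics/w11o.png

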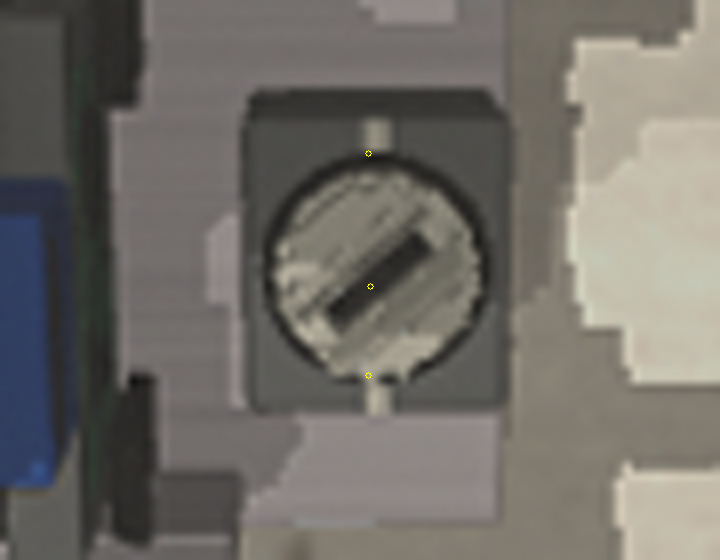

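Run:
```python
from h import *
s=np.load('w11.npy',allow_pickle=True).item()
P=lambda u,v,z: ray(s,(126+v/8-.5,282+u/8-.5),z)
a=P(331,318,.048);b=P(429,240,.048);d=b-a
print('slot',(a+b)/2,np.degrees(np.arctan2(d[1],d[0]))%180, np.linalg.norm(d))
a=P(377,130,.044);b=P(380,398,.044);d=b-a
print('marks',(a+b)/2,np.degrees(np.arctan2(d[1],d[0]))%180, np.linalg.norm(d))
a=P(244,118,.044);b=P(512,118,.044);c=P(512,410,.044);e=P(240,410,.044)
print('block',(a+b+c+e)/4, np.linalg.norm(a-b),np.linalg.norm(a-e))
```

```text
slot [ 0.43033522 -0.04993931  0.048     ] 132.56107653466032 0.01659556869216489
marks [ 0.42938138 -0.05008422  0.044     ] 4.6903771599833615 0.03614784758038608
block [ 0.42945637 -0.05028708  0.044     ] 0.03520178295094821 0.03939387163909079
```

```bash
python3 -m inch '40 0 -2 0; 90 0 -4 0; 140 0 -6 0; 185 0 -8 0; 210 0 -9 0; 213 0 -9 0; 213 0 -9 0; 213 0 -9 0'
python3 - <<'E'
from h import *
s=snap('wrist','w12');np.save('w12.npy',s,allow_pickle=True)
c=proj(s,[.467,.157,.07]); print(c)
go([.45,.157,.22],94)
r0,c0=int(c[1])-45,int(c[0])-50
overlay(s,[],(r0,r0+90,c0,c0+100),7,'w12o');print(r0,c0)
for n in ['tool_stand','tuning_tool']:
  for d in r.tip_of('wrist',n)[:2]: print(n,d,ray(s,d['centre'],.0))
E
```

```text
clock: 12.55
tool_pos: [0.4503, 0.1554, 0.2205]
eef_rot: [-0.484, -0.515, 0.516, 0.484]
contact_force: [-0.6, -1.1, 0.5]
opening: 0.256
[322.08623758 202.46884413]
clock 12.6 tcp [0.4503 0.1555 0.2206] yaw 93.57 q7 1.04 -> row [1.6 0.6 0.2] -0.4 dist 2
157 272
tool_stand {'centre': [185.8, 325.2], 'p': 0.62} [0.46865016 0.16091865 0.        ]
tuning_tool {'centre': [187.0, 326.0], 'p': 0.88} [0.47015893 0.16202988 0.        ]
```

View pics/w12o.png

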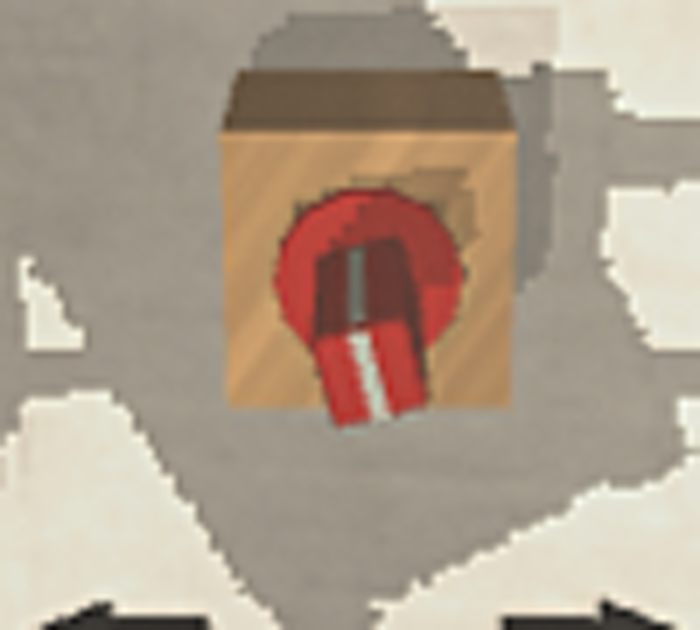

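View pics/w12.png

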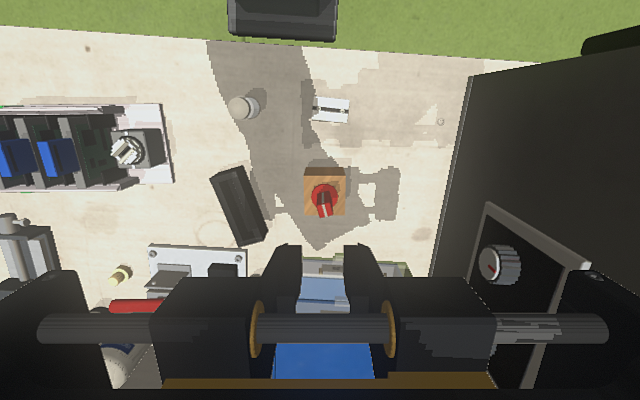

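Run:
```python
from h import *
s=np.load('w12.npy',allow_pickle=True).item()
P=lambda u,v,z: ray(s,(157+v/7-.5,272+u/7-.5),z)
a=P(377,419,.092);b=P(360,334,.092);d=a-b
print('line',(a+b)/2,np.degrees(np.arctan2(d[1],d[0])), np.linalg.norm(d))
T=[P(*q,.092) for q in [(316,337),(406,320),(428,405),(337,427)]]
print('top',np.mean(T,0),np.linalg.norm(T[0]-T[1]),np.linalg.norm(T[1]-T[2]))
for i,j in ((0,3),(1,2),(1,0),(2,3)):
    d=T[j]-T[i]; print(np.degrees(np.arctan2(d[1],d[0])))
B=[P(*q,.046) for q in [(222,130),(517,130),(512,408),(228,408)]]
print('stand',np.mean(B,0),np.linalg.norm(B[0]-B[1]),np.linalg.norm(B[1]-B[2]))
d=B[3]-B[0]; print(np.degrees(np.arctan2(d[1],d[0])))
(fx,fy),rad=cv2.minEnclosingCircle(np.float32([(276,270),(463,262),(370,187)]))
print('flange',P(370,278,.05))
```

```text
line [0.46731172 0.15905521 0.092     ] 14.248193456504504 0.012738343494014436
top [0.46666533 0.15945515 0.092     ] 0.01255900453058616 0.012848375972320497
15.595847884909473
17.702207469746185
-75.14176994183708
-71.87494574838631
stand [0.46678572 0.15943604 0.046     ] 0.045826717121746824 0.0463410195363606
3.5353113414704755
flange [0.46647382 0.15943478 0.05      ]
```

```bash
python3 -c "
from h import *
go([.4665,.159,.14],106);go([.4665,.159,.066],106)"
```

```text
clock 12.7 tcp [0.4504 0.1561 0.2207] yaw 93.6 q7 1.04 -> row [  1.9  80.7 -16.3] -12.4 dist 82
clock 12.7 tcp [0.4504 0.1561 0.2207] yaw 93.6 q7 1.04 -> row [  2.  154.7 -16.3] -12.4 dist 156
```

```bash
python3 -m inch '1 0 -10 -6; 2 30 -16 -12; 2 65 -16 -12.4; 2 80 -16 -12.4; 2 80 -16 -12.4; 2 80 -16 -12.4' -0.3
python3 - <<'E'
from h import *
s=snap('wrist','w13');np.save('w13.npy',s,allow_pickle=True)
go([.4665,.159,.066],106)
c=proj(s,[.4665,.159,.09]); print(c)
x,y=.4665,.159
overlay(s,[boxpts(x,y,16,.014,.014,.05,.092),boxpts(x,y,4,.046,.046,0,.046)],(120,320,240,400),3,'w13o')
E
```

```text
clock: 13.3
tool_pos: [0.4662, 0.1606, 0.141]
eef_rot: [-0.425, -0.565, 0.565, 0.425]
contact_force: [0.7, -0.6, 0.5]
opening: 0.35
clock 13.35 tcp [0.4665 0.1609 0.1415] yaw 106.14 q7 1.15 -> row [-1.9 75.5  0.6] 0.1 dist 75
[319.00557722 225.79227341]
```

View pics/w13o.png

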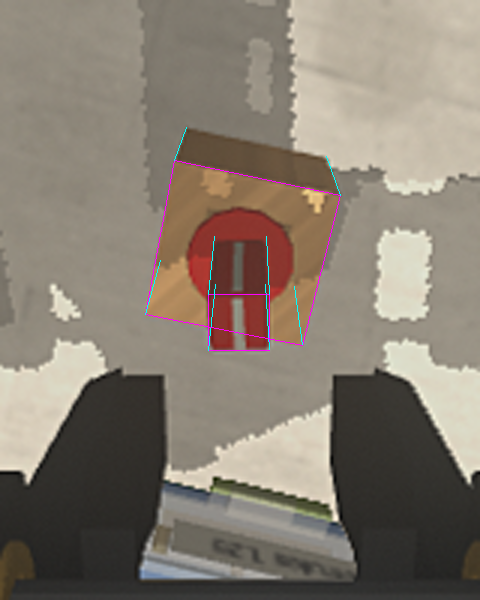

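```bash
python3 -m inch '-1 25 0.4 0; -1.7 50 0.5 0; -1.7 68 0.5 0; -1.7 75 0.5 0; -1.7 75 0.5 0; -1.7 75 0.5 0' && python3 -m inch '0 0 0 0; 0 0 0 0; 0 0 0 0; 0 0 0 0; 0 0 0 0' -1 25
python3 - <<'E'
from h import *
s=snap('wrist','w14');np.save('w14.npy',s,allow_pickle=True)
go([.4665,.159,.066],106);print(r.get_state()['opening'])
E
```

```text
clock: 13.95
tool_pos: [0.4666, 0.1597, 0.0667]
eef_rot: [0.425, 0.566, -0.565, -0.424]
contact_force: [0.7, -0.4, 0.1]
opening: 0.351
clock: 14.45
tool_pos: [0.4664, 0.1596, 0.0664]
eef_rot: [0.425, 0.566, -0.565, -0.424]
contact_force: [-0.0, 0.1, 6.7]
opening: 0.153
clock 14.5 tcp [0.4664 0.1596 0.0664] yaw 106.19 q7 1.11 -> row [-0.6  0.4  0. ] 0.2 dist 1
0.15936407141467318
```

View pics/w14.png

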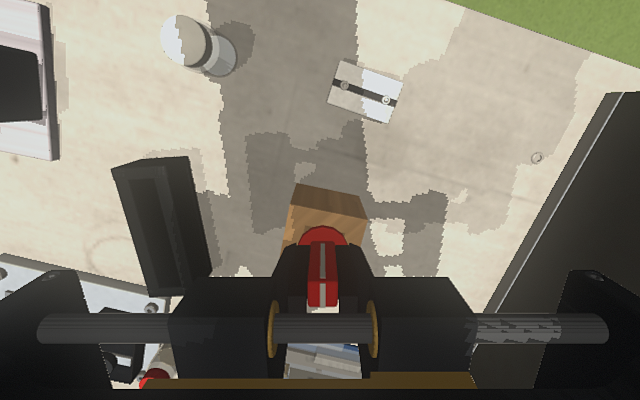

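```bash
python3 -m inch '0 -15 0 0; 0 -40 0 0; 0 -75 0 0; 0 -105 0 0; 0 -110 0 0; 0 -110 0 0'
python3 - <<'E'
from h import *
go([.4297,-.0508,.17],42.5)
t=snap('side'); a=t['frame'][110:260,200:380,::-1]; cv2.imwrite('pics/s15c.png',cv2.resize(a,None,fx=4,fy=4,interpolation=cv2.INTER_CUBIC))
E
```

```text
clock: 15.1
tool_pos: [0.4663, 0.1595, 0.1763]
eef_rot: [0.425, 0.566, -0.565, -0.424]
contact_force: [-0.1, -0.4, -0.8]
opening: 0.157
clock 15.1 tcp [0.4663 0.1595 0.1763] yaw 106.17 q7 1.16 -> row [-191.7    6.1   93.8] 63.7 dist 214
```

View pics/s15c.png

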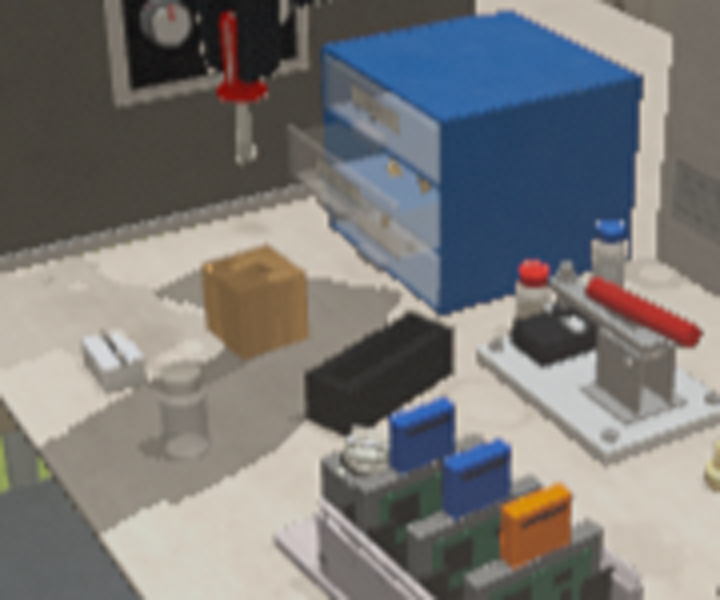

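```bash
python3 -m inch '-20 0 10 8; -48 0 23 16; -76 0 37 24; -104 0 51 32; -132 0 65 40; -160 0 79 48; -182 2 89 56; -191.7 5 93.8 63.7; -191.7 5 93.8 63.7; -191.7 5 93.8 63.7'
python3 - <<'E'
from h import *
s=snap('wrist','w16');np.save('w16.npy',s,allow_pickle=True)
go([.4297,-.0508,.17],42.5); print(r.get_state()['q'].round(2))
E
```

```text
clock: 16.15
tool_pos: [0.4288, -0.0503, 0.1698]
eef_rot: [-0.658, -0.257, 0.258, 0.659]
contact_force: [-0.6, -0.2, -0.5]
opening: 0.157
clock 16.2 tcp [ 0.4291 -0.0498  0.17  ] yaw 42.74 q7 0.81 -> row [-0.2  0.  -1.1] 0.2 dist 1
[-0.01  0.6   0.03  2.21 -0.05  0.34  0.81]
```

View pics/w16.png

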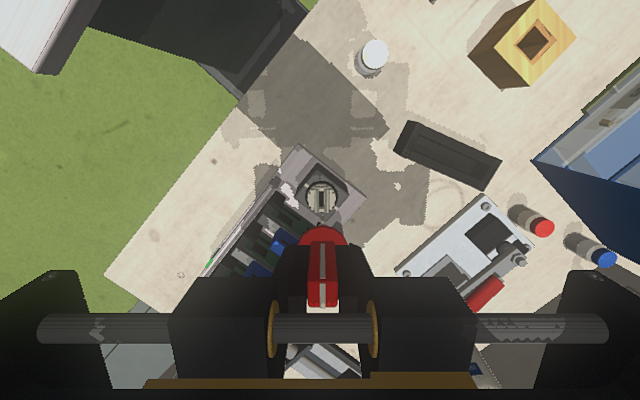

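Run:
```python
from h import *
s=np.load('w16.npy',allow_pickle=True).item()
p=np.array([.4290,-.0500]); pts=[]
pts=[[*p,.1699-.0624],[*p,.0],[.4297,-.0508,.048]]
for q in pts: print(proj(s,q))
overlay(s,[boxpts(*p,42.7,.014,.014,.1535,.1957)],(150,250,270,380),6,'w16o',pts)
P=lambda u,v,z: ray(s,(150+v/6-.5,270+u/6-.5),z)
```

```text
[320.75471217 221.68486835]
[321.17082695 183.29329209]
[320.99580946 197.9892797 ]
```

View pics/w16o.png

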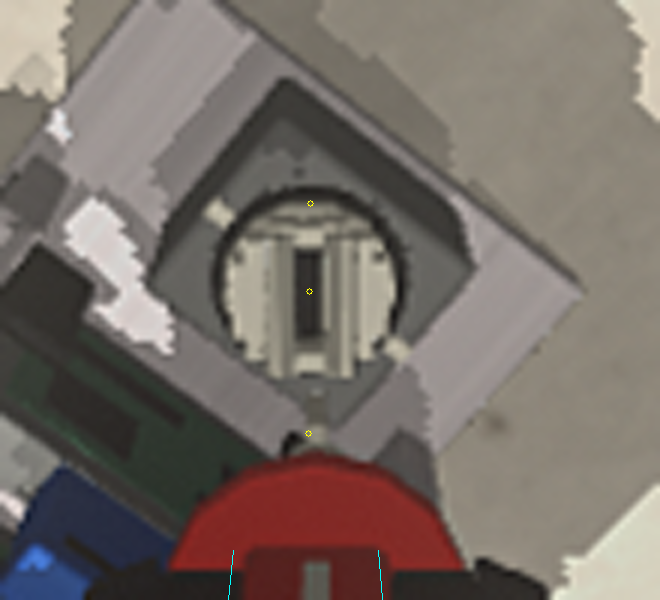

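```bash
python3 -m inch '0 15 -0.6 0; 0 30 -1 0; 0 42 -1 0; 0 45 -1 0; 0 45 -1 0; 0 45 -1 0'
python3 - <<'E'
from h import *
s=snap('wrist','w17');np.save('w17.npy',s,allow_pickle=True)
go([.4297,-.0508,.1106],42.5);p=r.get_state()['tool_pos']
pts=[[*p[:2],p[2]-.0624],[.4297,-.0508,.048],[.4297,-.0508,.058]]
overlay(s,[],(150,250,270,380),6,'w17o',pts)
t=snap('side'); a=t['frame'][170:270,250:370,::-1]; cv2.imwrite('pics/s17c.png',cv2.resize(a,None,fx=6,fy=6,interpolation=cv2.INTER_CUBIC))
E
```

```text
clock: 16.8
tool_pos: [0.4303, -0.0511, 0.126]
eef_rot: [-0.659, -0.257, 0.256, 0.659]
contact_force: [0.9, 0.0, 0.9]
opening: 0.154
clock 16.85 tcp [ 0.4303 -0.0512  0.1261] yaw 42.55 q7 0.81 -> row [-0.2 15.5  0.8] 0.1 dist 16
```

View pics/w17o.png

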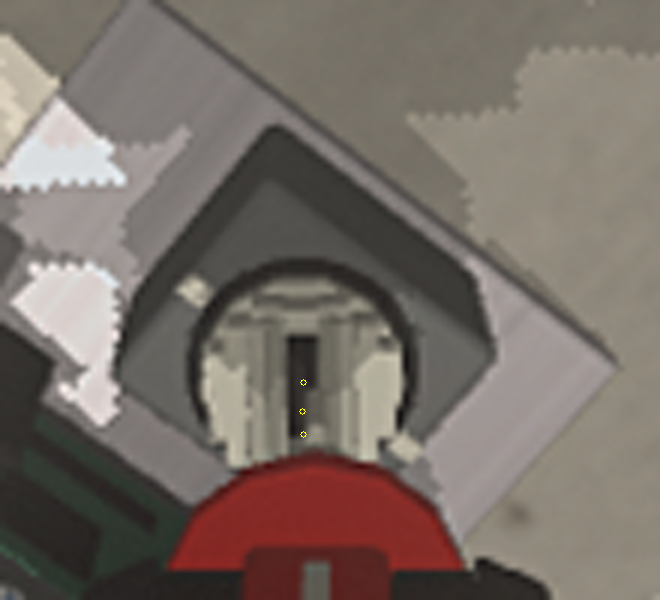

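View pics/s17c.png

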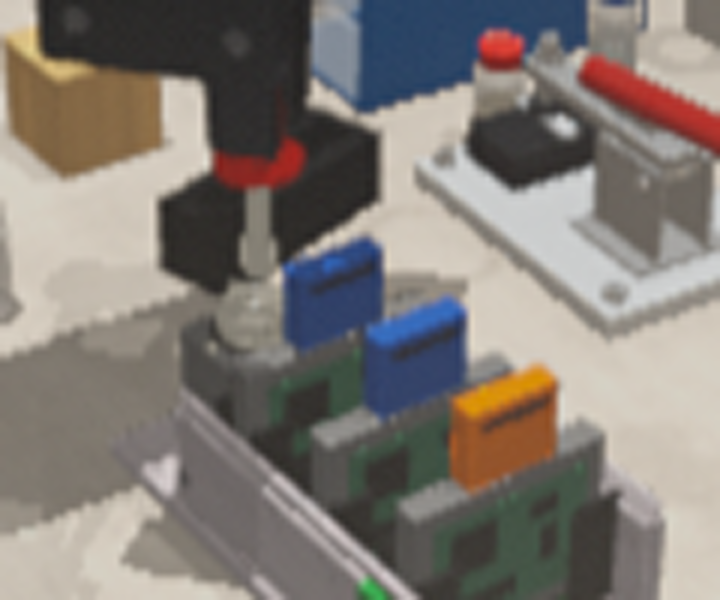

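Run:
```python
from h import *
s=np.load('w17.npy',allow_pickle=True).item()
overlay(s,[],(190,235,295,345),14,'w17p')
```

```text
(no output)
```

View pics/w17p.png

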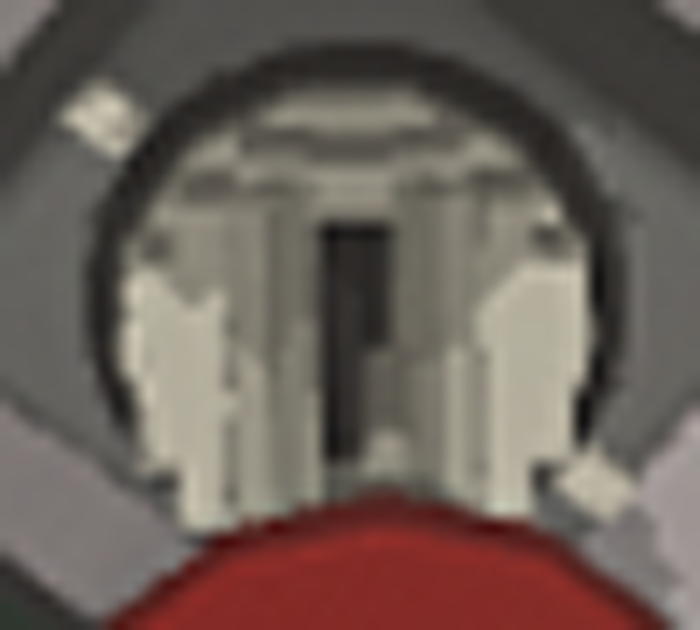

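```bash
python3 -m inch '-1.3 0 0.8 0; -1.3 0 0.8 0; -1.3 4 0.8 0; -1.3 6 0.8 0; -1.3 8 0.8 0; -1.3 10 0.8 0; -1.3 10 0.8 0'
python3 - <<'E'
from h import *
s=snap('wrist','w18');np.save('w18.npy',s,allow_pickle=True)
go([.4297,-.0508,.1106],42.5)
overlay(s,[],(200,245,295,345),14,'w18p')
E
```

```text
clock: 17.6
tool_pos: [0.4284, -0.0518, 0.1154]
eef_rot: [-0.659, -0.256, 0.256, 0.659]
contact_force: [0.2, -0.1, -0.5]
opening: 0.158
clock 17.65 tcp [ 0.4284 -0.0518  0.1155] yaw 42.49 q7 0.81 -> row [ 1.7  4.9 -0.1] -0.0 dist 5
```

View pics/w18p.png

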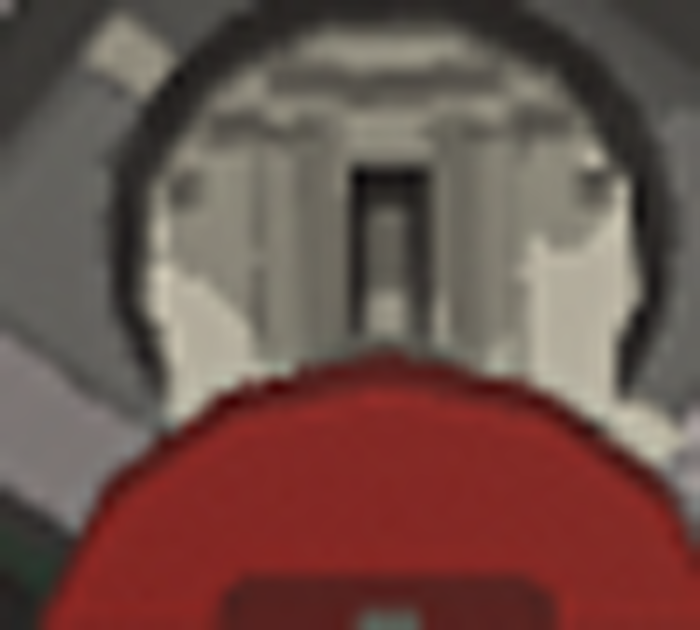

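Run:
```python
from h import *
s=np.load('w18.npy',allow_pickle=True).item()
p=np.array([.4284,-.0518]); zt=np.array([-np.sin(np.radians(42.5)),np.cos(np.radians(42.5))])
f=lambda X:((proj(s,X)-[294.5,199.5])*14).round(0)
tip=.1155-.0624
for k in (4,):print('tip8 near',f([*(p+zt*.004),tip]),f([*(p+zt*.004),tip+.003]))
print('b12 near',f([*(p+zt*.006),tip+.003]),f([*(p+zt*.006),tip+.015]))
for c in ([.4284,-.0518],[.4297,-.0508],[.4294,-.0515]):
    c=np.array(c);print('slot end',f([*(c+zt*.0085),.048]),f([*(c+zt*.0085),.054]),'disc',f([*(c+zt*.0135),.058]))
```

```text
tip8 near [360. 241.] [360. 263.]
b12 near [360. 227.] [359. 317.]
slot end [360. 126.] [360. 167.] disc [359. 102.]
slot end [391. 129.] [392. 169.] disc [392. 104.]
slot end [378. 134.] [378. 175.] disc [378. 110.]
```

```bash
python3 -m inch '0 0 -1.2 0; 0 1 -1.2 0; 0 2 -1.2 0; 0 3 -1.2 0; 0 4 -1.2 0; 0 4.5 -1.2 0; 0 4.5 -1.2 0'
python3 - <<'E'
from h import *
s=snap('wrist','w19');np.save('w19.npy',s,allow_pickle=True)
go([.4297,-.0508,.1106],42.5)
overlay(s,[],(200,245,295,345),14,'w19p')
E
```

```text
clock: 18.35
tool_pos: [0.4292, -0.0527, 0.1111]
eef_rot: [-0.659, -0.256, 0.256, 0.659]
contact_force: [-0.2, 0.2, 0.2]
opening: 0.156
clock 18.4 tcp [ 0.4293 -0.0527  0.1112] yaw 42.5 q7 0.81 -> row [1.6 0.6 1.1] -0.0 dist 2
```

View pics/w19p.png

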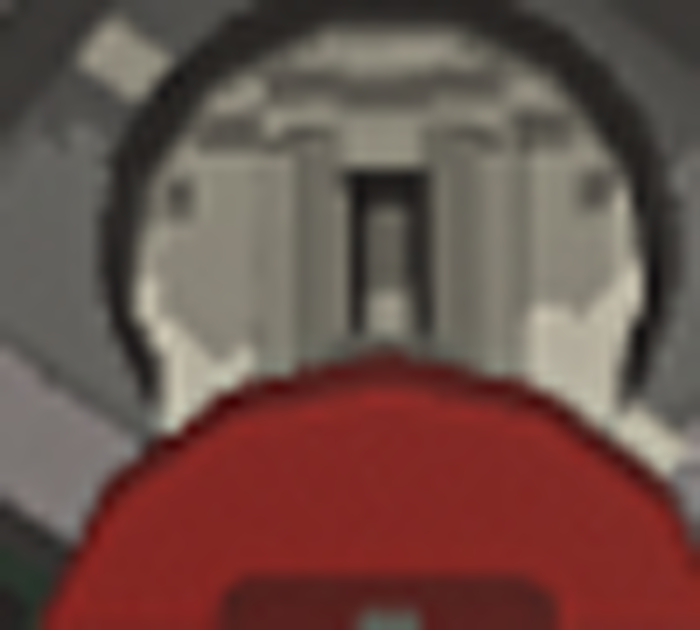

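```bash
python3 -m inch '0 0 0 -5; 0 0 0 -10; 0 0 0 -15; 0 0 0 -20; 0 0 0 -25; 0 0 0 -30; 0 0 0 -30'
python3 - <<'E'
from h import *
s=snap('wrist','w20');np.save('w20.npy',s,allow_pickle=True)
go([.4293,-.0527,.1112],94)
st=r.get_state();print(st['moment'],st['contact_force'])
overlay(s,[],(195,240,295,345),14,'w20p')
E
```

```text
clock: 19.1
tool_pos: [0.4296, -0.0523, 0.1112]
eef_rot: [-0.57, -0.419, 0.418, 0.57]
contact_force: [0.3, 0.3, -0.6]
opening: 0.155
clock 19.15 tcp [ 0.4296 -0.0523  0.1113] yaw 72.41 q7 1.08 -> row [-0.4  0.1  0.1] -21.6 dist 0
[ 0.39734226 -0.11151162 -0.00930919] [0.73664786 1.98028935 0.04579099]
```

View pics/w20p.png

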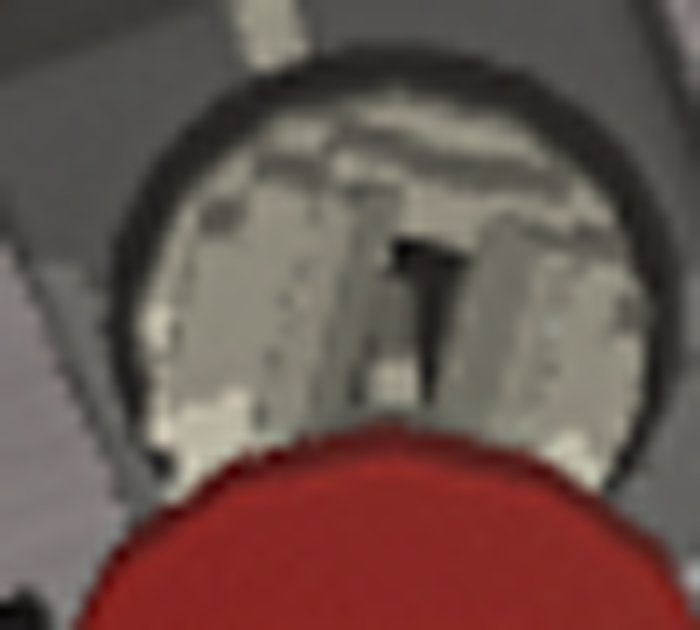

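```bash
python3 -m inch '0 0 0 -5; 0 0 0 -10; 0 0 0 -15; 0 0 0 -20; 0 0 0 -25; 0 0 0 -30; 0 0 0 -32; 0 0 0 -32; 0 0 0 -32'
python3 - <<'E'
from h import *
s=snap('wrist','w21');np.save('w21.npy',s,allow_pickle=True)
go([.4293,-.0527,.1112],94)
st=r.get_state();print(st['moment'],st['contact_force'])
overlay(s,[],(190,240,290,350),13,'w21p')
E
```

```text
clock: 20.05
tool_pos: [0.4295, -0.052, 0.1112]
eef_rot: [0.433, 0.559, -0.558, -0.433]
contact_force: [-0.3, 4.4, -0.0]
opening: 0.16
clock 20.1 tcp [ 0.4295 -0.0521  0.1112] yaw 104.44 q7 1.37 -> row [-0.6  0.   0.3] 10.4 dist 1
[ 1.21938391  0.00797127 -0.05752726] [-0.94737325  3.61889132 -0.12691611]
```

View pics/w21p.png

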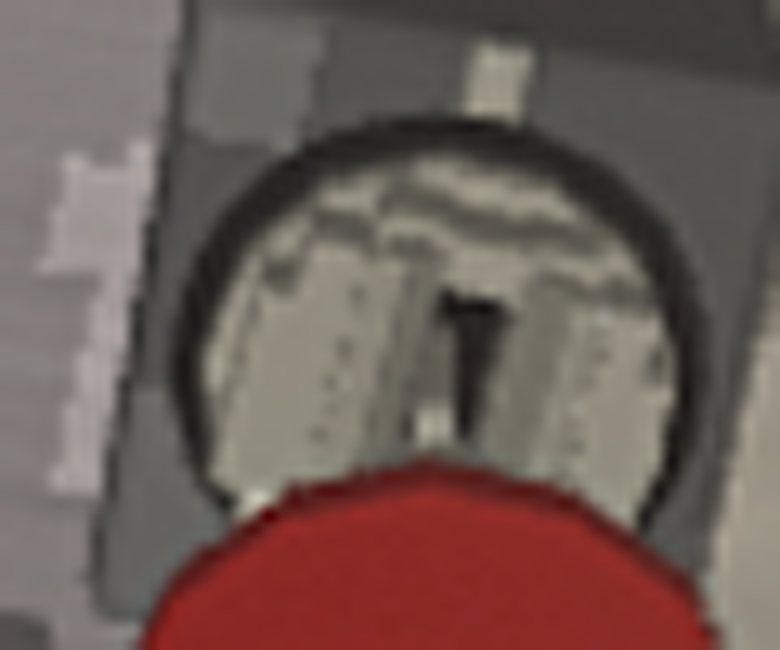

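Run:
```python
from h import *
s=np.load('w21.npy',allow_pickle=True).item()
P=lambda u,v,z: ray(s,(190+v/13-.5,290+u/13-.5),z)
def an(a,b,z):
    d=P(*a,z)-P(*b,z); return np.degrees(np.arctan2(d[1],d[0]))%180
print('right flare',an((545,280),(488,450),.056),'left',an((430,255),(375,430),.056),'dark right',an((508,310),(472,435),.051))
print('block left',an((185,30),(95,600),.044),'mark',an((470,45),(463,110),.044),an((535,45),(525,115),.044))
print('mark pt',P(497,80,.044),'slot end',P(478,300,.054))
```

```text
right flare 177.47462741572218 left 177.96326683093855 dark right 179.69521632028798
block left 4.640286316872704 mark 8.701910537797346 7.1119009437891805
mark pt [ 0.41185727 -0.05161487  0.044     ] slot end [ 0.4212462  -0.05041365  0.054     ]
```

Run:
```python
from h import *
s=np.load('w21.npy',allow_pickle=True).item()
B,f=rackboxes(.4350,-.1363,3.8)
c=np.array([.4297,-.0508])
for a in (-10,0,10):
    z=[]
    for b in (.0022,-.0022):
        R=np.radians(3.8+a); d=np.array([np.cos(R),np.sin(R)]); n=np.array([-d[1],d[0]])
        z+=[[*(c+d*k+n*b),.054] for k in (-.0085,-.006,-.003)]
    overlay(s,[],(190,240,290,350),13,f'w21_{a}',z+[[*f(-.0185,.085),.044]])
```

```text
(no output)
```

View pics/w21_0.png

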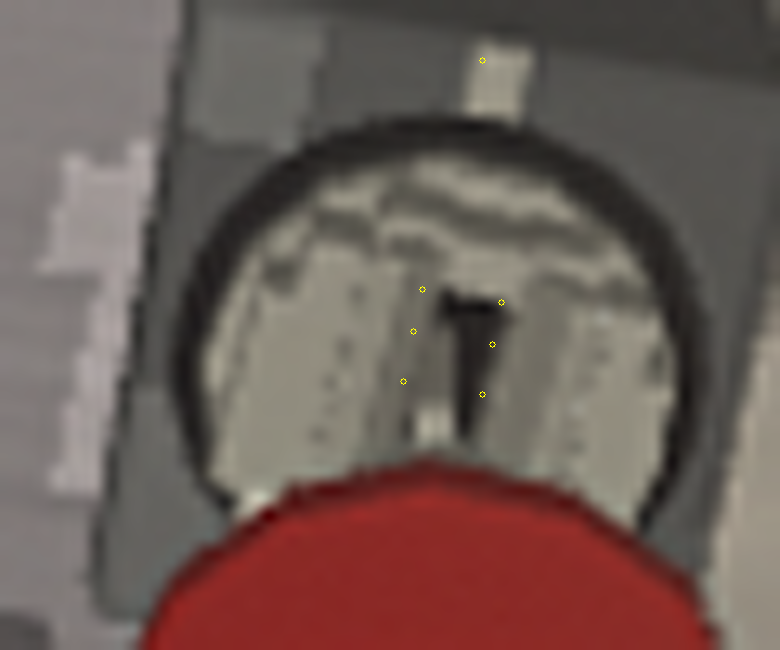

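```bash
python3 -m inch '0 0 0 -3; 0 0 0 -5.5; 0 0 0 -5.5; 0 0 0 -5.5; 0 0 0 -5.5'
python3 - <<'E'
from h import *
s=snap('wrist','w22');np.save('w22.npy',s,allow_pickle=True)
go([.4293,-.0527,.1112],94)
st=r.get_state();print(st['moment'],st['contact_force'])
overlay(s,[],(190,240,290,350),13,'w22p')
E
```

```text
clock: 20.6
tool_pos: [0.4295, -0.0521, 0.1112]
eef_rot: [0.405, 0.58, -0.579, -0.405]
contact_force: [-0.0, 4.9, -0.4]
opening: 0.154
clock 20.65 tcp [ 0.4294 -0.0521  0.1112] yaw 110.13 q7 1.42 -> row [-0.5  0.   0.3] 16.1 dist 1
[ 1.38274596  0.11208906 -0.05481285] [-0.2717535   4.73186399  1.34715869]
```

View pics/w22p.png

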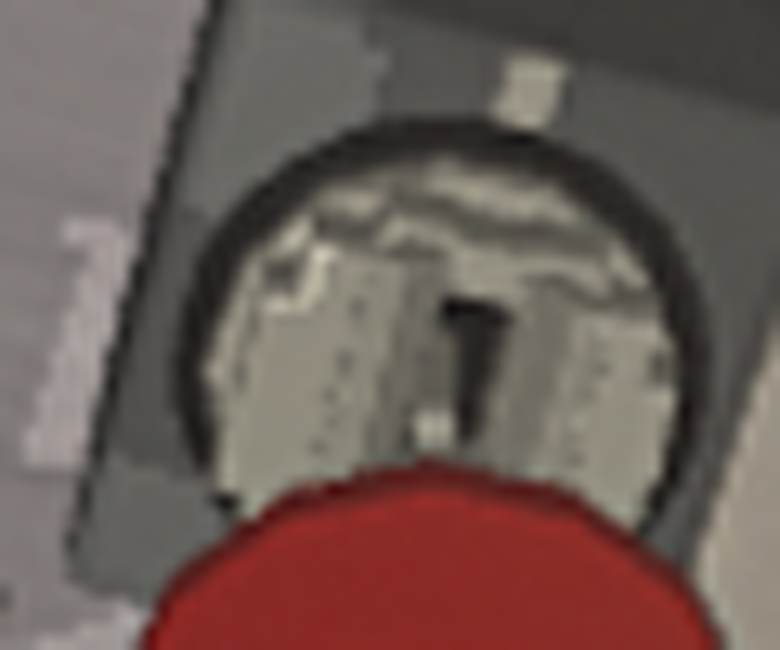

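```bash
python3 -m inch '0 0 0 4; 0 0 0 8; 0 0 0 11; 0 0 0 11; 0 -4 0 11; 0 -10 0 11; 0 -25 0 11; 0 -50 0 11; 0 -65 0 11; 0 -65 0 11'
python3 - <<'E'
from h import *
s=snap('wrist','w23');np.save('w23.npy',s,allow_pickle=True)
go([.4665,.1595,.176],106)
st=r.get_state();print(st['opening'])
overlay(s,[],(140,240,270,380),6,'w23p')
E
```

```text
clock: 21.65
tool_pos: [0.4298, -0.0541, 0.178]
eef_rot: [0.461, 0.538, -0.537, -0.459]
contact_force: [-0.4, 0.9, -0.9]
opening: 0.157
clock 21.7 tcp [ 0.4294 -0.0539  0.177 ] yaw 98.92 q7 1.37 -> row [205.1   0.8 -69.7] -7.1 dist 217
0.15619962122203798
```

View pics/w23p.png

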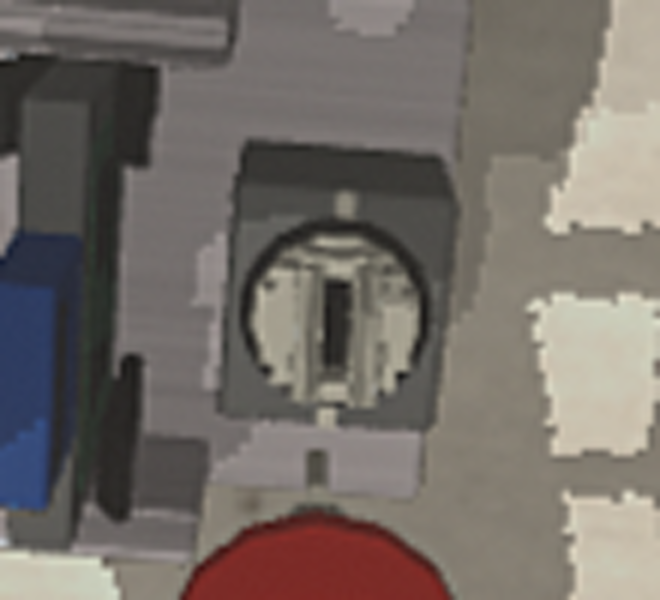

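```bash
python3 -m inch '35 0 -12 -2; 75 0 -26 -4; 115 0 -40 -6; 155 0 -53 -7; 190 0 -65 -7; 205 0 -69.7 -7; 205 0 -69.7 -7; 205 0 -69.7 -7; 205 0 -69.7 -7'
python3 - <<'E'
from h import *
s=snap('wrist','w24');np.save('w24.npy',s,allow_pickle=True)
go([.4665,.1595,.130],106.2)
p=r.get_state()['tool_pos']
overlay(s,[boxpts(.4665,.159,4,.018,.018,.0459,.046)],(140,240,270,380),6,'w24p',[[*p[:2],p[2]-.0624]])
E
```

```text
clock: 22.6
tool_pos: [0.4656, 0.1576, 0.1758]
eef_rot: [-0.427, -0.563, 0.565, 0.426]
contact_force: [-0.5, -0.1, -0.3]
opening: 0.152
clock 22.65 tcp [0.4658 0.1579 0.176 ] yaw 105.81 q7 1.12 -> row [ 1.4 46.  -1.2] -0.4 dist 46
```

View pics/w24p.png

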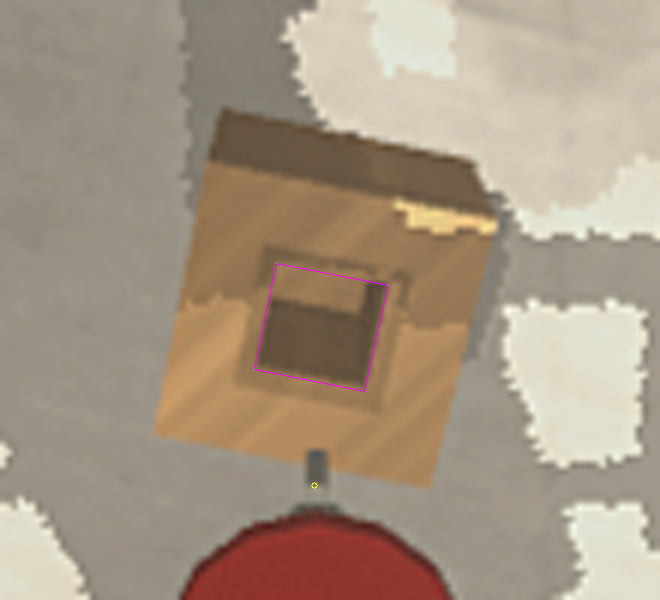

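```bash
python3 -m inch '1 15 -1 -0.4; 1 30 -1 -0.4; 1.2 46 -1 -0.4; 1.2 56 -1 -0.4; 1.2 60 -1 -0.4; 1.2 60 -1 -0.4'
python3 - <<'E'
from h import *
s=snap('wrist','w25');np.save('w25.npy',s,allow_pickle=True)
go([.4665,.1595,.0664],106.2)
overlay(s,[],(150,250,270,380),6,'w25p')
E
```

```text
clock: 23.25
tool_pos: [0.4666, 0.1614, 0.116]
eef_rot: [-0.424, -0.566, 0.566, 0.424]
contact_force: [-0.3, -0.2, -1.1]
opening: 0.149
clock 23.3 tcp [0.4668 0.1617 0.1164] yaw 106.36 q7 1.08 -> row [-2. 50.  1.] 0.2 dist 50
```

View pics/w25p.png

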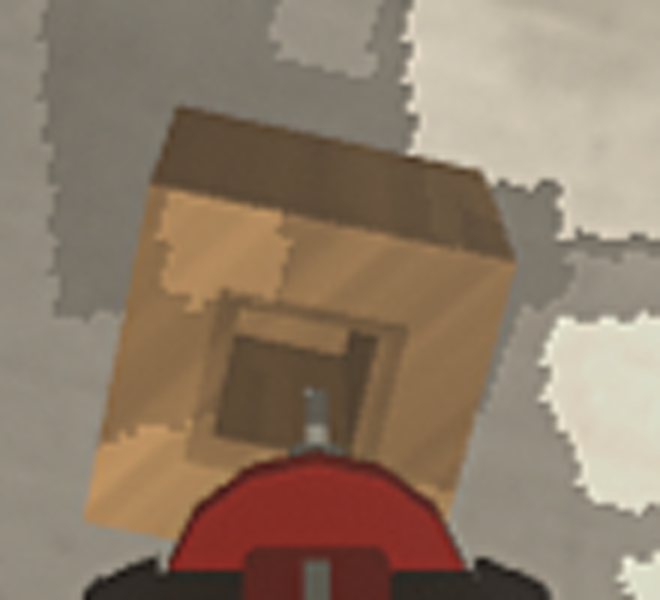

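```bash
python3 -m inch '-2 0 0.7 0; -2 10 0.7 0; -2 20 0.7 0; -2 30 0.7 0; -2 38 0.7 0; -2 44 0.7 0; -2 47 0.7 0; -2 48.5 0.7 0; -2 49.5 0.7 0; -2 49.5 0.7 0'; python3 -c "
from h import *
go([.4665,.1595,.0664],106.2);print(r.get_state()['contact_force'])
t=snap('side'); a=t['frame'][110:230,200:340,::-1]; cv2.imwrite('pics/s26c.png',cv2.resize(a,None,fx=5,fy=5,interpolation=cv2.INTER_CUBIC))
"
```

```text
clock: 24.3
tool_pos: [0.4667, 0.16, 0.0668]
eef_rot: [0.424, 0.566, -0.566, -0.424]
contact_force: [-0.6, -0.7, -0.5]
opening: 0.162
clock 24.3 tcp [0.4667 0.16   0.0668] yaw 106.39 q7 1.05 -> row [-0.4  0.4  0.4] 0.2 dist 1
[-0.59847201 -0.69125076 -0.47132147]
```

View pics/s26c.png

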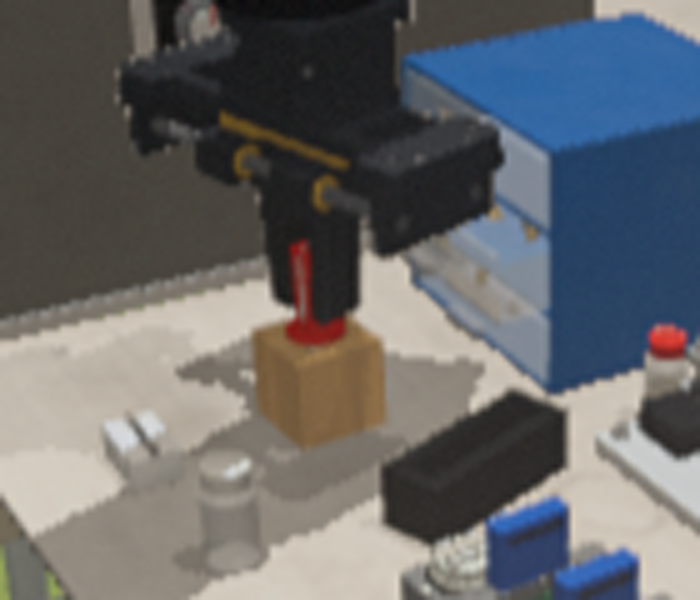

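The tool is down in its stand. I'll release it to about 30 mm and rise.

```bash
python3 -m inch '0 0.4 0 0; 0 0.4 0 0; 0 0.4 0 0' && python3 -m inch '0 0.4 0 0; 0 0.4 0 0; 0 0.4 0 0; 0 0.4 0 0; 0 0.4 0 0' -0.3 && python3 -m inch '0 -5 0 0; 0 -20 0 0; 0 -50 0 0; 0 -90 0 0; 0 -130 0 0; 0 -130 0 0; 0 -130 0 0'
python3 - <<'E'
from h import *
s=snap('wrist','w27');t=snap('side','s27');u=snap('top','t27')
overlay(s,[boxpts(.4665,.159,16,.014,.014,.05,.092),boxpts(.4665,.159,4,.046,.046,0,.046)],(120,280,240,400),4,'w27o')
a=t['frame'][120:290,210:400,::-1]; cv2.imwrite('pics/s27c.png',cv2.resize(a,None,fx=3.5,fy=3.5,interpolation=cv2.INTER_CUBIC))
a=u['frame'][190:270,240:420,::-1]; cv2.imwrite('pics/t27c.png',cv2.resize(a,None,fx=4.4,fy=4.4,interpolation=cv2.INTER_CUBIC))
st=r.get_state();print(st['clock'],st['tool_pos'],st['contact_force'])
E
```

```text
clock: 24.65
tool_pos: [0.4667, 0.16, 0.0665]
eef_rot: [0.424, 0.566, -0.566, -0.424]
contact_force: [-0.8, 0.2, 0.1]
opening: 0.156
clock: 25.15
tool_pos: [0.4666, 0.16, 0.0659]
eef_rot: [0.424, 0.566, -0.566, -0.424]
contact_force: [-0.7, 0.5, 0.4]
opening: 0.349
clock: 25.85
tool_pos: [0.467, 0.1599, 0.1967]
eef_rot: [0.424, 0.567, -0.565, -0.423]
contact_force: [-0.8, 1.2, 0.1]
opening: 0.356
26.0 [0.46575806 0.15946632 0.1947648 ] [-0.67114707  0.10173071 -0.29505476]
```

View pics/w27o.png

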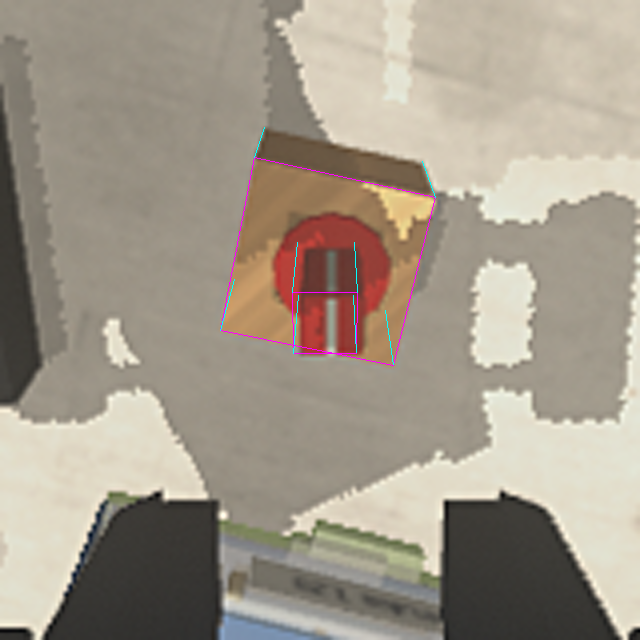

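View pics/s27c.png

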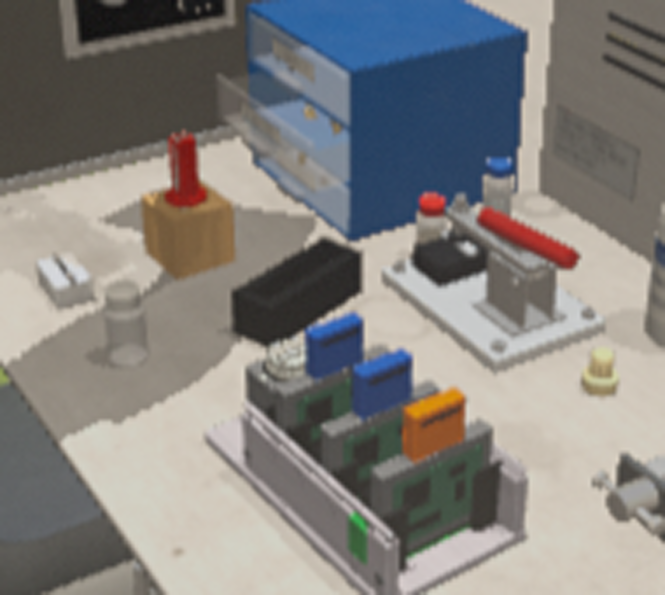

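View pics/t27c.png

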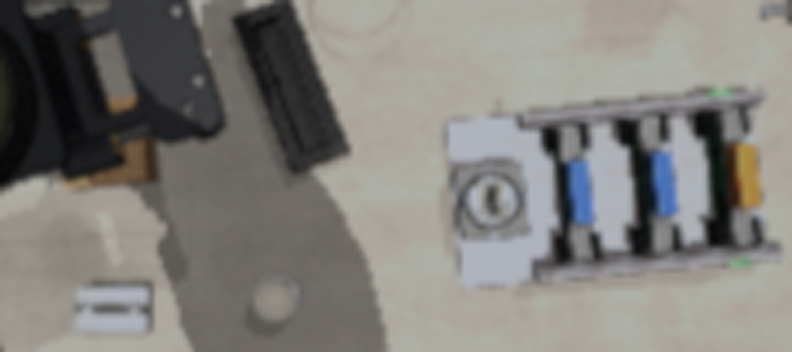

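```bash
python3 -m inch '0 0 0 0; 0 0 0 0; 0 0 0 0' && python3 -c "
from plant import r
print(r.finish_job())"
```

```text
clock: 26.3
tool_pos: [0.4663, 0.16, 0.1953]
eef_rot: [-0.423, -0.566, 0.567, 0.424]
contact_force: [-0.0, 1.1, -0.4]
opening: 0.346
the job is handed in; nothing more can be done
None
```

The whole task is done, and I handed the job in at about 26 s. The hand-in reports no verdict, so what follows rests on my own checks.

- **Module:** I pushed it down in the green-keyed slot while held. It met the floor at the expected height with about 11 N, and only then did I let go, opening to about 23 mm. Afterwards the wrist picture matched the seated model to within about 1 mm.
- **Trimmer:** It started at about -0.9 rad. The blade lags about 12° in the slot, so I turned the tool past the marks by that much and backed it off before lifting. In the picture after lifting, the slot runs parallel to the two white marks. The fingers stayed on the tool's handle, well above the trimmer.
- **Tuning tool:** It is back upright in its stand with the flange down on the block, about 1 mm off centre in the last picture. The gripper was 13 cm above it and clear.
- **Other things:** The blue-tabbed modules and the bystanders I could see look unmoved in the final side and top pictures.

No check failed. Two small disagreements came up:
- **Wrist camera:** It read about 1 mm off sideways, so I lined up what was held with its target in the same picture.
- **Arm position:** The measured position was up to about 2 mm from the one I had aimed for after moves, which I corrected before each insertion.

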